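# Walk the lamp base up to its spring stops and lock it

## Task

Walk the heavy lamp base forward on the stage by pushing the bare ends of its near face in turn, never letting it swing more than about 15 degrees off square, until it rests gently against both spring stops with both rubber tips still slightly pressed in after you let go. Never press a tip all the way in, do not touch the glass scale and do not lift the base. Only then throw the magnet lever fully on, and leave everything else where it stands.

Things in the scene. Friction and masses are not known exactly. Their poses are not given: they have to be found in the camera images.
- stage: flat steel inspection stage, fixed, 350 (x) x 300 (y) x 20 mm thick; origin under its centre, x axis pointing from the near edge to the stops, z up; its top is 20 mm above the table
- lamp_base: heavy flat-based cream casting, 100 deep (x) x 210 wide (y) x 40 mm tall, 1.3 to 2.2 kg, black ring lamp 94 mm across, 34 mm tall on top; origin at its underside's centre, x axis towards the stops. Starts 40 to 115 mm short of them. Its near (-x) face is bare only at each end (outer 42 mm): push there, about 85 mm from its middle. Sliding one end takes about 4 to 12 N; the other end swings back a little
- scale: delicate glass scale bar fixed across the middle of the near face of lamp_base, 126 wide (y), sticking out 14 mm, 22 mm tall; origin on the near face at its middle, 20 mm above the lamp base's underside; must not be touched
- stop_left: fixed cream post on the stage, 30 x 30 x 36 mm, 130 mm ahead (+x) of the stage's centre, 88 mm to its left (+y); origin at its underside's centre. From its near (-x) face a 16 mm round rubber spring tip, 18 mm above the stage, sticks out 12 to 36 mm: set differently on each stop and not measured. The tip gives 3 N per mm for 3 mm, then is solid; over 11 N harms it
- stop_right: the same stop on the right (-y) side, 88 mm off the stage's middle, with its own setting of 12 to 36 mm
- magnet (a joint): angle of the black magnet lever: 0 = off, leaning 0.5 rad to its box's -x side; 1.0 rad = fully on, leaning 0.5 rad to its +x side; stays where it is left
- magnet_tip (a point): centre of the round knob at the end of the magnet lever, 80 mm from the pivot; its x axis turns with the lever
- magnet_base: small grey box on the table beside the stage, left or right of it, that carries the magnet lever; origin at the centre of its underside, the lever swings on towards its +x
- gauge_case: bystander: closed wooden case 90 x 60 x 35 mm; origin at its underside's centre
- ring_gauge: bystander: steel ring 48 mm across, 18 mm tall, on the stage between and beyond the stops; origin at its underside's centre
- loupe: bystander: black eyeglass 42 mm across, 38 mm tall; origin at its underside's centre
- screwdriver: bystander: screwdriver 170 mm long, lying
- brush: bystander: lens brush 160 mm long, lying
- cup: bystander: white cup 70 mm across, 60 mm tall; origin at its underside's centre
- lens_cleaner: bystander: white bottle 48 mm across, 120 mm tall; origin at its underside's centre
Not all that is in view belongs to the job. Of the things that look like the lamp_base, the larger one is meant. What is meant by the magnet_base is not purple, and is the smaller of those in its own colour.

How it is judged:
By the outcome, as a careful person would: the job done as asked, in the order asked, and still so for the second after the job is handed in, with the robot touching nothing.
It also fails if it takes over 72 s, if anything falls off the work surface, if the arm or the gripper's body presses on something with over 40 N, if the wrist force passes 120 N, or if a joint passes its speed limit or range.

## Robot

A 6-joint arm with a two-finger parallel gripper is mounted at the origin on the work surface. World frame = base frame: x ahead of the robot, y to its left, z up, the work surface at z = 0. Lengths are in m, angles in degrees, forces in N, time in s.
With the tool pointing down it reaches from about 0.35 to 0.875 m from the base axis. Payload 4.2 kg.
Tool frame: the origin (TCP) lies midway between the tips of the shut fingers; the grasp point (between the pads) lies 19 mm behind it; z points along the fingers, y is the direction in which the jaws open and shut (so a half turn about z gives the same grasp; the last joint's range is limited). The gripper opens to 87 mm and grips with 3 to 60 N. Pads are 19 mm wide; open, the fingers measure 117 mm over their backs; the gripper's body (75 mm by 190 mm) begins 51 mm behind the grasp point.
Start: joints at [78.071, 22.042, 0.453, 0, -68.411, -14.817], TCP at [0.281, 0.558, 0.223] pointing down, gripper open.
Joint ranges: [-179.83, 179.83], [-69.29, 118.12], [-61.27, 80.66], [-181.25, 117.63], [-171.15, -9.14], [-177.46, 177.46]. Speed limits (degrees/s): [159.86, 159.86, 180, 180, 180, 180].

## Interface

Orientations are given as a 3x3 rotation matrix whose columns are the frame's x, y, z axes.
In Python, from station import sense, capture, get_calibration, finish_job, spot_in, spot_point gives the robot as it stands.
- The arm moves only by the shell command python3 -m inch 'ROWS'. ROWS is JSON, a list of rows, each an object with "fingers": the finger opening in cm, from 0 to 8.7; "delta_pos": the shift along the tool's x, y, z in cm, a list of three; "spin": the turn about the tool's z in degrees. In form: [{"fingers": fingers, "delta_pos": [dx, dy, dz], "spin": spin}, ...]. A call has 1 to 20 rows; each row is the pose to reach, as a shift and turn from the pose commanded when the call began, along the tool's axes at that moment; what a row does not reach only later rows make up. A row lasts 1/10 s, in which the tool goes at most 50 mm and 8.59 degrees, less where a joint would pass 70% of its speed; a pose out of reach is approached as far as the arm can. A call with a gripper value outside its range is refused whole. The fingers move at their own pace and stop on an object; the grip force is fixed at half the most. Time passes only in rows, so rows that repeat a pose let the fingers close. It gives the time, the measured TCP pose, the force and the opening at its end, in the units of the state.
- sense(): the state, without advancing time (a new reading comes with each control period).
- capture(name): name is "scene" or "top" or "wrist"; returns the picture (420x560x3 uint8, red, green, blue); there is no depth.
- get_calibration(name): a dict with "K" (3x3 intrinsics, pixels), "T" (4x4, takes a point from camera to world coordinates). Camera axes: x right, y up, looking along -z (the intrinsics and any distortion apply to the point x, -y, -z); pixel columns grow to the right and rows downward; lengths in m; the calibration is good to about 2 mm. A picture is of the moment at which its call begins: read the wrist's pose just before it. get_calibration takes no time and is no camera call; for the wrist camera it gives the pose at the moment of the call.
- finish_job(): hands the job in, once; it reports no verdict.
Trained networks look in the newest picture that a camera, given by its name, has taken for a name from the list of things; names that differ only in an ending like _2 or _b are one class to them, and where a whole thing is asked for, a point or a joint stands for the part that bears it (a point fixed in the world has none). Each returns a list of dicts, best first, with "conf" (0 to 1); they miss things now and then, are a little off and sometimes report something else, mostly with a low value. They report only what shows in the picture. A call takes as long as a camera call. They do not tell look-alikes from the thing itself.
- spot_in(camera, target): "extent" ([left, top, right, bottom] as shares, 0 to 1, of the picture: columns of its width, rows of its height, round what is visible of it).
- spot_point(camera, target): "location" ([column, row] as shares, 0 to 1, of the picture: columns of its width, rows of its height: a listed point, or the origin of a listed thing).
The state is a dict: "time_s": time; "joints": joint angles; "joint_velocities": joint speeds; "effort": joint torques, N m; "tcp_pos": TCP position; "ee_rot": TCP orientation; "wrist_force": force on the tool from outside, world axes, zero at the start; "moment": the same for the moment, N m; "gripper_width": opening from 0.0 (shut) to 1.0 (fully open).
Only numpy, scipy, OpenCV 4.12 (cv2) and the standard library are available. Lean on these libraries where they do the work, as an engineer would, in place of code of your own. Each camera call takes 0.05 s, during which the arm holds its last target.

## Working session

There is one attempt and no reset: what is moved stays moved. The work goes in short steps, Python scripts to look and compute and a shell command to move; the robot and the scene stay as the last step left them, time stands still between calls to the robot, and variables do not carry over. Pictures are saved under pics/ and viewed, and the job is handed in when it is done.

```bash
mkdir -p pics; ls; cat > h.py <<'E'
import numpy as np, cv2
from station import sense, capture, get_calibration, spot_in, spot_point
def save(cam,name):
    im=capture(cam); cv2.imwrite('pics/%s.png'%name, im[:,:,::-1]); return im
def ray(cam,px,cal=None):
    c=cal or get_calibration(cam); K=np.array(c['K']);T=np.array(c['T'])
    d=np.linalg.inv(K)@np.array([px[0],px[1],1.]); d=np.array([d[0],-d[1],-d[2]])
    return T[:3,3],T[:3,:3]@d
def at(cam,px,z,cal=None):
    o,d=ray(cam,px,cal); return o+d*(z-o[2])/d[2]
def proj(cam,p,cal=None):
    c=cal or get_calibration(cam); K=np.array(c['K']);T=np.array(c['T'])
    q=T[:3,:3].T@(np.array(p)-T[:3,3]); q=np.array([q[0],-q[1],-q[2]]); u=K@q; return u[:2]/u[2]
E
python3 - <<'E'
from h import *
np.set_printoptions(precision=4,suppress=True)
for c in ['scene','top','wrist']:
    save(c,c+'0'); k=get_calibration(c); print(c,np.array(k['K']),np.array(k['T']),k.keys())
print(sense())
E
```

```text
pics
scene [[487.809    0.     278.4682]
 [  0.     487.809  215.2932]
 [  0.       0.       1.    ]] [[ 0.7003 -0.4154  0.5805  1.2511]
 [ 0.7136  0.4277 -0.5548 -0.7322]
 [-0.0178  0.8028  0.596   0.9004]
 [ 0.      0.      0.      1.    ]] dict_keys(['K', 'T'])
top [[379.1225   0.     285.5089]
 [  0.     379.1225 210.3898]
 [  0.       0.       1.    ]] [[-0.0175  0.9894 -0.1439  0.3485]
 [-0.9996 -0.0142  0.0234  0.0003]
 [ 0.0211  0.1442  0.9893  0.9747]
 [ 0.      0.      0.      1.    ]] dict_keys(['K', 'T'])
wrist [[300.7052   0.     278.42  ]
 [  0.     300.7052 212.0218]
 [  0.       0.       1.    ]] [[-0.4504  0.8495  0.2749  0.3567]
 [-0.8928 -0.4293 -0.1363  0.5201]
 [ 0.0022 -0.3068  0.9518  0.3842]
 [ 0.      0.      0.      1.    ]] dict_keys(['K', 'T'])
{'time_s': 0.15, 'joints': array([ 78.0718,  22.0802,   0.3988,  -0.0195, -68.4122, -14.8171]), 'joint_velocities': array([ 0.0434, -0.1576,  0.2062,  0.1316, -0.0443, -0.0264]), 'effort': array([ -0.0001, -39.1053,  18.7587,   4.2223,   0.0124,  -0.0001]), 'tcp_pos': array([0.281 , 0.5577, 0.2217]), 'ee_rot': array([[ 0.893 , -0.4501, -0.0006],
       [-0.4501, -0.893 , -0.0015],
       [ 0.0001,  0.0017, -1.    ]]), 'wrist_force': array([-0.42  , -0.8831,  0.0619]), 'moment': array([-0.0313,  0.0002,  0.0153]), 'gripper_width': 1.0017271609241987}
```

View pics/top0.png

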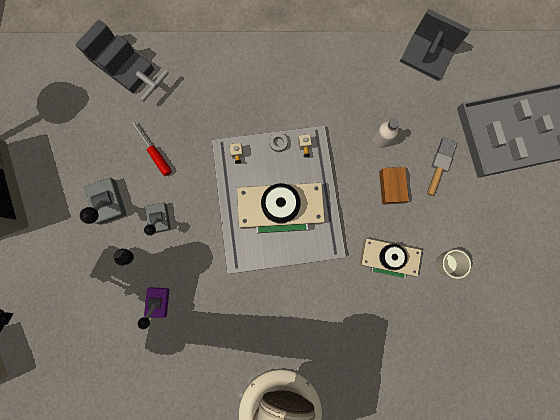

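View pics/scene0.png

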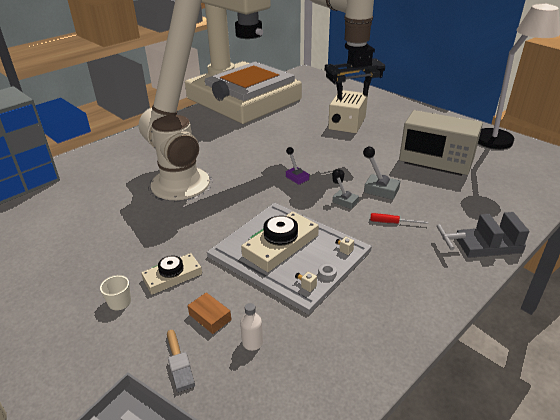

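```bash
python3 - <<'E'
from h import *
for c in ['top','scene']:
    for t in ['lamp_base','scale','stage','stop_left','stop_right','magnet_base','magnet_tip']:
        try:
            for r in spot_point(c,t)[:4]:
                print(c,t,round(r['conf'],2),np.round(np.array(r['location'])*[560,420],1))
        except Exception as e: print(t,e)
E
```

```text
top lamp_base 0.76 [281.4 205.7]
top lamp_base 0.61 [387.7 259.6]
top scale 0.85 [280.9 225.7]
top scale 0.65 [391.9 269.6]
top stage 0.86 [276.2 197. ]
top stop_left 0.51 [238.  151.6]
top stop_left 0.3 [439.6 165.4]
top stop_right 0.59 [301.  145.7]
top stop_right 0.56 [437. 167.]
top magnet_base 0.96 [105.7 203.4]
top magnet_base 0.75 [159.8 217.9]
top magnet_base 0.75 [158.1 300.1]
top magnet_tip 0.7 [151.5 228.2]
top magnet_tip 0.65 [ 88.9 215.3]
top magnet_tip 0.5 [144.4 325.4]
scene lamp_base 0.89 [278.1 247. ]
scene lamp_base 0.72 [172.1 278.1]
scene scale 0.59 [270.6 231.7]
scene scale 0.58 [328.2 274.3]
scene stage 0.73 [287.  255.1]
scene stop_left 0.76 [345.9 250.6]
scene stop_left 0.28 [176.8 360. ]
scene stop_right 0.64 [308.7 286.3]
scene magnet_base 0.87 [377.  188.2]
scene magnet_base 0.87 [299.4 175.8]
scene magnet_base 0.56 [345.5 201.9]
scene magnet_base 0.16 [280.  246.8]
scene magnet_tip 0.72 [206.5 319.8]
scene magnet_tip 0.56 [371.3 148.4]
scene magnet_tip 0.52 [285.8 147.3]
scene magnet_tip 0.49 [336.2 174.2]
```

Target: the large base on the stage, and the smaller grey lever box (top image about 157,217). Next I zoom in to measure.

```bash
python3 - <<'E'
import cv2
im=cv2.imread('pics/top0.png')
cv2.imwrite('pics/c1.png',cv2.resize(im[115:285,200:355],None,fx=3.5,fy=3.5,interpolation=cv2.INTER_CUBIC))
cv2.imwrite('pics/c2.png',cv2.resize(im[190:250,130:210],None,fx=8,fy=8,interpolation=cv2.INTER_CUBIC))
E
```

```text
(no output)
```

View pics/c1.png

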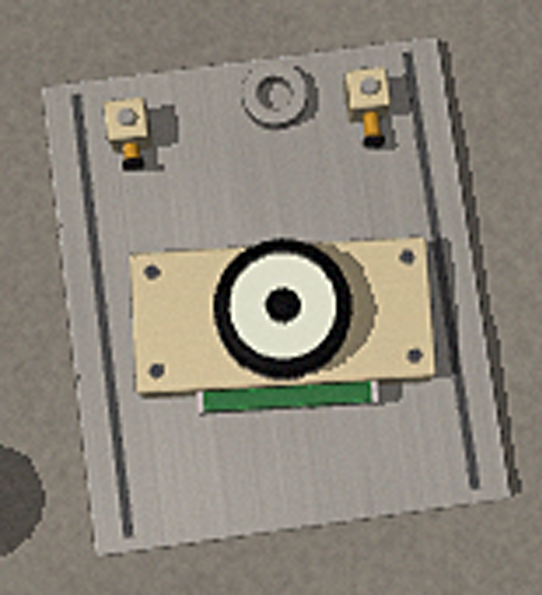

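View pics/c2.png

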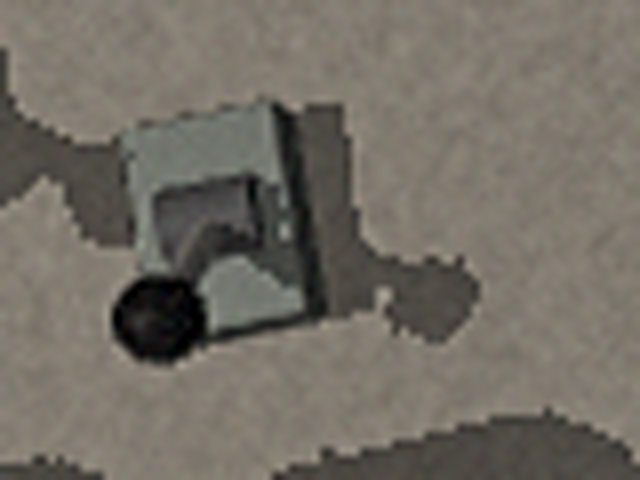

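View pics/wrist0.png

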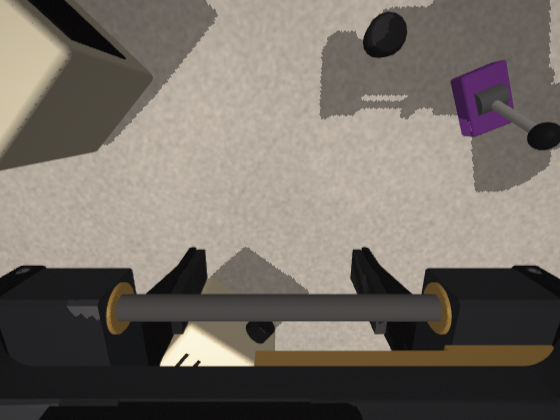

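```bash
cat > m.py <<'E'
from h import *
np.set_printoptions(precision=4,suppress=True)
def P(x,y,z): return at('top',((x+.5)/3.5-.5+200,(y+.5)/3.5-.5+115),z)
s=[P(43,88,.02),P(437,38,.02),P(510,497,.02),P(97,555,.02)]
print('stage',np.array(s)); c=sum(s)/4
for i in range(4): print(np.linalg.norm(s[i]-s[(i+1)%4]))
ux=(s[0]-s[3])+(s[1]-s[2]); uy=(s[0]-s[1])+(s[3]-s[2])
print('center',c,'yaw',np.degrees(np.arctan2(ux[1],ux[0])),np.degrees(np.arctan2(-uy[0],uy[1])))
b=[P(130,256,.06),P(425,238,.06),P(434,376,.06),P(138,394,.06)]
print('base',np.array(b),[np.linalg.norm(b[i]-b[(i+1)%4]) for i in range(4)])
bc=sum(b)/4; vx=(b[0]-b[3])+(b[1]-b[2]); vy=(b[0]-b[1])+(b[3]-b[2])
print('bc',bc,np.degrees(np.arctan2(vx[1],vx[0])),np.degrees(np.arctan2(-vy[0],vy[1])))
tl=P(133,170,.038); tr=P(374,147,.038)
yaw=np.arctan2(-uy[0],uy[1]); R=np.array([[np.cos(yaw),np.sin(yaw)],[-np.sin(yaw),np.cos(yaw)]])
for n,p in dict(tl=tl,tr=tr,bc=bc,pl=P(126,118,.056),pr=P(369,87,.056),**{'b%d'%i:b[i] for i in range(4)}).items(): print(n,p,'stage:',R@(p[:2]-c[:2]))
def Q(x,y,z): return at('top',((x+.5)/8-.5+130,(y+.5)/8-.5+190),z)
k=[Q(125,132,.03),Q(270,102,.03),Q(305,308,.03)]
print('box',np.array(k),[np.linalg.norm(k[i]-k[i+1]) for i in range(2)])
for z in (.03,.09,.11): print('knob',z,Q(160,318,z))
for n,l in (('base',(345.5,201.9)),('tip',(336.2,174.2))):
    pass
o,d=ray('scene',(339,174.5)); o2,d2=ray('top',((160.5)/8-.5+130,(318.5)/8-.5+190))
A=np.array([d,-d2]).T; t=np.linalg.lstsq(A,o2-o,rcond=None)[0]; print('knob tri',o+d*t[0],o2+d2*t[1])
E
python3 m.py
```

```text
stage [[ 0.676   0.1662  0.02  ]
 [ 0.7121 -0.129   0.02  ]
 [ 0.368  -0.1704  0.02  ]
 [ 0.3322  0.1246  0.02  ]]
0.29746014393295567
0.3466184831885939
0.2971211249775129
0.3463138639440773
center [ 0.5221 -0.0022  0.02  ] yaw 6.879113432693328 6.942469663861738
base [[ 0.5393  0.0973  0.06  ]
 [ 0.5496 -0.1104  0.06  ]
 [ 0.4515 -0.1136  0.06  ]
 [ 0.4421  0.0916  0.06  ]] [np.float64(0.20787508985454828), np.float64(0.09808790644728259), np.float64(0.2054592387778147), np.float64(0.0973809186364799)]
bc [ 0.4956 -0.0088  0.06  ] 2.5922446348864976 2.7248582391900165
tl [0.6074 0.0975 0.038 ] stage: [0.0968 0.0886]
tr [ 0.6226 -0.0779  0.038 ] stage: [ 0.0907 -0.0873]
bc [ 0.4956 -0.0088  0.06  ] stage: [-0.027  -0.0034]
pl [0.6408 0.1006 0.056 ] stage: [0.1303 0.0877]
pr [ 0.662  -0.0739  0.056 ] stage: [ 0.1302 -0.0881]
b0 [0.5393 0.0973 0.06  ] stage: [0.0291 0.0966]
b1 [ 0.5496 -0.1104  0.06  ] stage: [ 0.0142 -0.1107]
b2 [ 0.4515 -0.1136  0.06  ] stage: [-0.0835 -0.1021]
b3 [0.4421 0.0916 0.06  ] stage: [-0.068   0.1028]
box [[0.5019 0.3291 0.03  ]
 [0.5108 0.2843 0.03  ]
 [0.4458 0.2716 0.03  ]] [np.float64(0.04566367452316871), np.float64(0.06627694430820529)]
knob 0.03 [0.4433 0.3162 0.03  ]
knob 0.09 [0.4373 0.2961 0.09  ]
knob 0.11 [0.4353 0.2895 0.11  ]
knob tri [0.4442 0.3049 0.0894] [0.4377 0.2974 0.0862]
```

```bash
cat > d.py <<'E'
import sys; from h import *
np.set_printoptions(precision=3,suppress=True)
# usage d.py x y z yawdeg(of -tool y)
s=sense(); R=np.array(s['ee_rot']); x=np.array([float(a) for a in sys.argv[1:4]])
print('tcp',s['tcp_pos'],'t',s['time_s'],'F',s['wrist_force'])
print('delta cm',R.T@(x-s['tcp_pos'])*100)
if len(sys.argv)>4:
    a=np.radians(float(sys.argv[4])); cur=np.arctan2(-R[1,1],-R[0,1])
    print('spin',-(((np.degrees(a-cur))+180)%360-180),'cur yaw',np.degrees(cur))
E
python3 d.py .411 .073 .20 5
```

```text
tcp [0.281 0.558 0.223] t 0.85 F [-1.073 -0.48  -0.607]
delta cm [33.42  37.486  2.256]
spin 58.25497095932103 cur yaw 63.25497095932102
```

```bash
python3 -m inch '[{"fingers":0,"delta_pos":[3,3.4,0],"spin":5},{"fingers":0,"delta_pos":[6,6.8,0],"spin":10},{"fingers":0,"delta_pos":[9,10.1,0],"spin":16},{"fingers":0,"delta_pos":[12,13.5,0],"spin":22},{"fingers":0,"delta_pos":[15,16.9,0],"spin":28},{"fingers":0,"delta_pos":[18,20.3,0],"spin":34},{"fingers":0,"delta_pos":[21,23.6,0.5],"spin":40},{"fingers":0,"delta_pos":[24,27,0.8],"spin":45},{"fingers":0,"delta_pos":[27,30.4,1.2],"spin":50},{"fingers":0,"delta_pos":[30,33.7,1.7],"spin":55},{"fingers":0,"delta_pos":[33.4,37.5,2.2],"spin":58.2},{"fingers":0,"delta_pos":[33.4,37.5,2.2],"spin":58.2},{"fingers":0,"delta_pos":[33.4,37.5,2.2],"spin":58.2},{"fingers":0,"delta_pos":[33.4,37.5,2.2],"spin":58.2},{"fingers":0,"delta_pos":[33.4,37.5,2.2],"spin":58.2}]'
python3 - <<'E'
from h import *
save('wrist','w1');save('top','t1')
E
python3 d.py .411 .073 .038 5
```

```text
time_s: 2.35
tcp_pos: [0.4108, 0.0742, 0.2008]
ee_rot: [[0.09, -0.996, 0.001], [-0.996, -0.09, 0.0], [-0.0, -0.001, -1.0]]
wrist_force: [-0.4, 0.3, 0.6]
gripper_width: 0.003
tcp [0.411 0.074 0.201] t 2.45 F [0.507 0.69  0.282]
delta cm [ 0.122 -0.017 16.268]
spin 0.2015199103093721 cur yaw 5.201519910309368
```

View pics/w1.png

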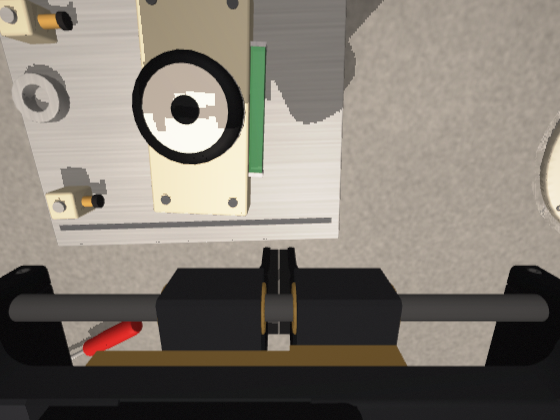

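View pics/t1.png

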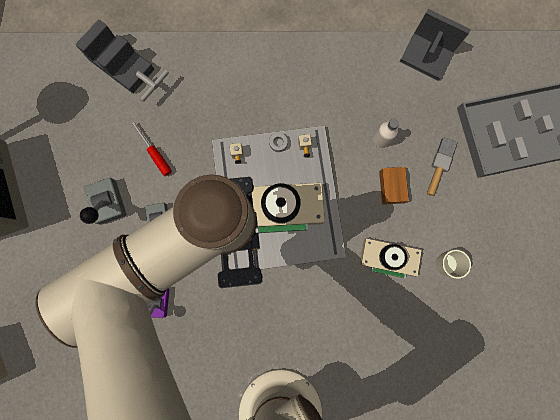

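```bash
cat > w.py <<'E'
from h import *
np.set_printoptions(precision=4,suppress=True)
yaw=np.radians(6.9); C=np.array([.5221,-.0022]); R=np.array([[np.cos(yaw),np.sin(yaw)],[-np.sin(yaw),np.cos(yaw)]])
def st(p): return R@(np.array(p)[:2]-C)
E
python3 - <<'E'
from w import *
for n,px,z in (('nearleft',(248,215),.06),('farleft',(155,213),.06),('tipL',(104,201),.038),('tipR',(72,20),.038),('postL',(60,207),.056),('postR',(8,15),.056),('stageNL',(338,238),.02),('stageFL',(58,245),.02),('scaleNL',(264,175),.051),('facenearR',(250,0),.06)):
    p=at('wrist',px,z); print(n,p,'st',st(p))
print(proj('wrist',sense()['tcp_pos']))
E
```

```text
nearleft [0.4411 0.0933 0.06  ] st [-0.0689  0.1045]
farleft [0.5394 0.1    0.06  ] st [0.0295 0.0993]
tipL [0.6047 0.0989 0.038 ] st [0.0942 0.0904]
tipR [ 0.6194 -0.0776  0.038 ] st [ 0.0875 -0.0865]
postL [0.6417 0.1038 0.056 ] st [0.1315 0.0908]
postR [ 0.6642 -0.0726  0.056 ] st [ 0.1327 -0.087 ]
stageNL [0.3318 0.1268 0.02  ] st [-0.1734  0.1509]
stageFL [0.6768 0.1675 0.02  ] st [0.174  0.1498]
scaleNL [0.4277 0.0507 0.051 ] st [-0.0873  0.0639]
facenearR [ 0.451  -0.1022  0.06  ] st [-0.0825 -0.0907]
[278.0967 263.1892]
```

```bash
cat > ds.py <<'E'
import sys; from w import *
s=sense(); Rt=np.array(s['ee_rot']); a=[float(v) for v in sys.argv[1:]]
cur=np.degrees(np.arctan2(-Rt[1,1],-Rt[0,1]))
print('t',s['time_s'],'tcp stage',st(s['tcp_pos']),s['tcp_pos'][2],'F stage',R@s['wrist_force'][:2],s['wrist_force'][2],'yaw rel',cur-6.9)
if a:
    x=np.append(C+R.T@np.array(a[:2]),a[2]); print('delta cm',Rt.T@(x-s['tcp_pos'])*100,'spin',cur-6.9)
E
python3 ds.py -.113 -.084 .038
```

```text
t 2.45 tcp stage [-0.1014  0.0892] 0.20068094469449835 F stage [0.5859 0.6243] 0.2823251895239738 yaw rel -1.6984800896906327
delta cm [17.349   0.6471 16.2635] spin -1.6984800896906327
```

```bash
python3 -m inch '[{"fingers":0,"delta_pos":[4,0.6,0],"spin":-1.7},{"fingers":0,"delta_pos":[8.5,0.6,0],"spin":-1.7},{"fingers":0,"delta_pos":[13,0.6,0],"spin":-1.7},{"fingers":0,"delta_pos":[17.3,0.6,0],"spin":-1.7},{"fingers":0,"delta_pos":[17.3,0.6,4],"spin":-1.7},{"fingers":0,"delta_pos":[17.3,0.6,8],"spin":-1.7},{"fingers":0,"delta_pos":[17.3,0.6,12],"spin":-1.7},{"fingers":0,"delta_pos":[17.3,0.6,15],"spin":-1.7},{"fingers":0,"delta_pos":[17.3,0.6,16.2],"spin":-1.7},{"fingers":0,"delta_pos":[17.3,0.6,16.2],"spin":-1.7},{"fingers":0,"delta_pos":[17.3,0.6,16.2],"spin":-1.7}]'; python3 ds.py -.092 -.085 .038
python3 - <<'E'
from h import *
save('wrist','w2');save('scene','s2')
E
```

```text
time_s: 3.55
tcp_pos: [0.4208, -0.0993, 0.0389]
ee_rot: [[0.119, -0.993, 0.0], [-0.993, -0.119, -0.0], [0.0, -0.0, -1.0]]
wrist_force: [0.8, -0.1, 0.1]
gripper_width: 0.009
t 3.55 tcp stage [-0.1123 -0.0842] 0.038879776597663604 F stage [ 0.8115 -0.2412] 0.090366585879249 yaw rel -0.043475141213219715
delta cm [ 0.0767 -2.0264  0.0889] spin -0.043475141213219715
```

View pics/w2.png

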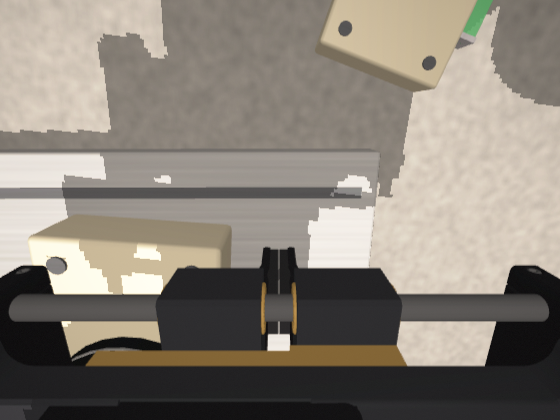

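View pics/s2.png

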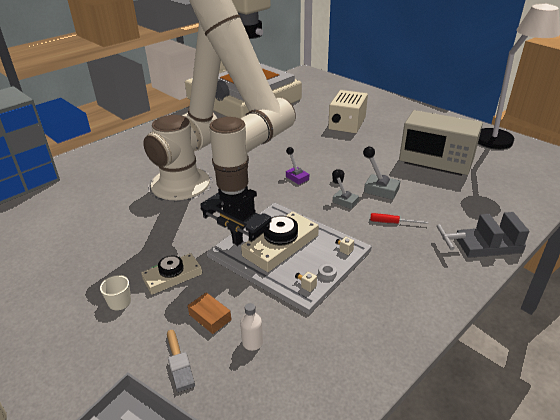

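```bash
python3 -m inch '[{"fingers":0,"delta_pos":[0,-0.8,0],"spin":0},{"fingers":0,"delta_pos":[0,-1.6,0],"spin":0},{"fingers":0,"delta_pos":[0,-2.0,0],"spin":0},{"fingers":0,"delta_pos":[0,-2.4,0],"spin":0},{"fingers":0,"delta_pos":[0,-2.8,0],"spin":0},{"fingers":0,"delta_pos":[0,-3.2,0],"spin":0}]'; python3 ds.py
python3 -m inch '[{"fingers":0,"delta_pos":[0,-0.4,0],"spin":0},{"fingers":0,"delta_pos":[0,-0.8,0],"spin":0},{"fingers":0,"delta_pos":[0,-1.2,0],"spin":0}]'; python3 ds.py
python3 - <<'E'
from h import *
save('wrist','w3');save('top','t3')
E
```

```text
time_s: 4.25
tcp_pos: [0.4434, -0.0976, 0.0377]
ee_rot: [[0.115, -0.993, -0.019], [-0.993, -0.115, -0.002], [-0.0, 0.019, -1.0]]
wrist_force: [-15.7, -4.7, 14.5]
gripper_width: 0.003
t 4.25 tcp stage [-0.0896 -0.0853] 0.037717340814793714 F stage [-16.0975  -2.7501] 14.492555449401388 yaw rel -0.29546118634451
time_s: 4.55
tcp_pos: [0.454, -0.0977, 0.0377]
ee_rot: [[0.115, -0.993, -0.021], [-0.993, -0.115, -0.004], [0.001, 0.021, -1.0]]
wrist_force: [-15.4, -10.3, 15.4]
gripper_width: 0.001
t 4.55 tcp stage [-0.0791 -0.0866] 0.03772565764021542 F stage [-16.5187  -8.4178] 15.415244179015652 yaw rel -0.2839461039759845
```

View pics/t3.png

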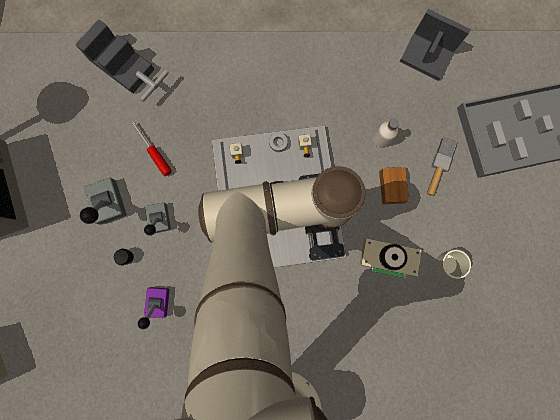

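View pics/w3.png

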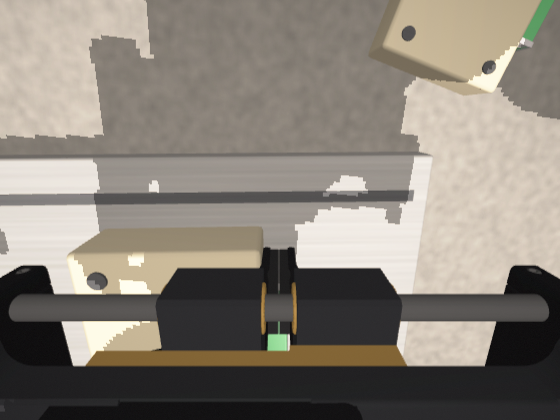

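```bash
python3 -m inch '[{"fingers":0,"delta_pos":[0,0,0],"spin":0},{"fingers":0,"delta_pos":[0,0,0],"spin":0}]'; python3 ds.py; python3 -m inch '[{"fingers":0,"delta_pos":[0,0,-0.2],"spin":0},{"fingers":0,"delta_pos":[0,0,-0.2],"spin":0}]'; python3 ds.py
```

```text
time_s: 4.85
tcp_pos: [0.4562, -0.0973, 0.0377]
ee_rot: [[0.116, -0.993, -0.016], [-0.993, -0.116, -0.003], [0.001, 0.016, -1.0]]
wrist_force: [-11.7, -8.5, 10.4]
gripper_width: 0.004
t 4.85 tcp stage [-0.0769 -0.0865] 0.03769633522995161 F stage [-12.6744  -7.0746] 10.381778262406199 yaw rel -0.26125230159170254
time_s: 5.05
tcp_pos: [0.4588, -0.0961, 0.0393]
ee_rot: [[0.116, -0.993, -0.01], [-0.993, -0.116, -0.001], [0.0, 0.01, -1.0]]
wrist_force: [-5.5, -4.9, 2.3]
gripper_width: 0.004
t 5.05 tcp stage [-0.0741 -0.0856] 0.039300466186039114 F stage [-6.0644 -4.2428] 2.2899414522113455 yaw rel -0.2564491953185115
```

```bash
python3 -m inch '[{"fingers":0,"delta_pos":[0,-0.4,-0.05],"spin":0},{"fingers":0,"delta_pos":[0,-0.8,-0.1],"spin":0},{"fingers":0,"delta_pos":[0,-0.8,-0.1],"spin":0},{"fingers":0,"delta_pos":[0,-0.8,-0.1],"spin":0}]'; python3 ds.py; python3 -m inch '[{"fingers":0,"delta_pos":[0,2,0.1],"spin":0},{"fingers":0,"delta_pos":[0,4.5,0.1],"spin":0},{"fingers":0,"delta_pos":[-4,5,-5],"spin":0},{"fingers":0,"delta_pos":[-4,5,-9],"spin":0},{"fingers":0,"delta_pos":[-8,5,-12],"spin":0},{"fingers":0,"delta_pos":[-12,5,-12],"spin":0},{"fingers":0,"delta_pos":[-16,5,-12],"spin":0},{"fingers":0,"delta_pos":[-17,5,-12],"spin":0},{"fingers":0,"delta_pos":[-17,5,-12],"spin":0}]'; python3 ds.py
python3 - <<'E'
from h import *
save('wrist','w4');save('top','t4')
E
```

```text
time_s: 5.45
tcp_pos: [0.4683, -0.0946, 0.0402]
ee_rot: [[0.116, -0.993, -0.007], [-0.993, -0.116, -0.001], [-0.0, 0.007, -1.0]]
wrist_force: [-3.7, -3.2, -2.8]
gripper_width: 0.004
t 5.45 tcp stage [-0.0645 -0.0853] 0.04019966025847442 F stage [-4.0494 -2.7333] -2.7997250645925984 yaw rel -0.2229034957990903
time_s: 6.35
tcp_pos: [0.4026, 0.0708, 0.1621]
ee_rot: [[0.121, -0.993, 0.002], [-0.993, -0.121, 0.001], [-0.001, -0.002, -1.0]]
wrist_force: [-0.1, -0.1, -0.5]
gripper_width: 0.004
t 6.35 tcp stage [-0.1098  0.0869] 0.16207605487050605 F stage [-0.0913 -0.132 ] -0.49400398164747633 yaw rel 0.044578871371428797
```

View pics/t4.png

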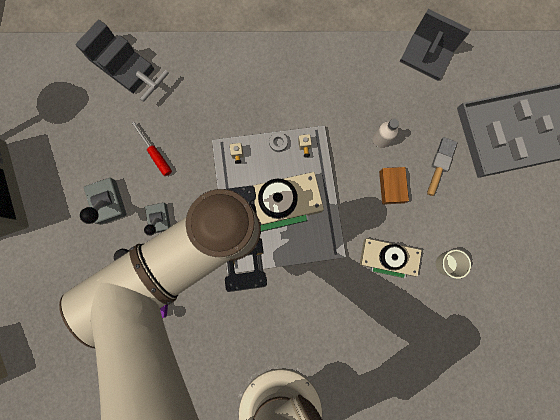

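View pics/w4.png

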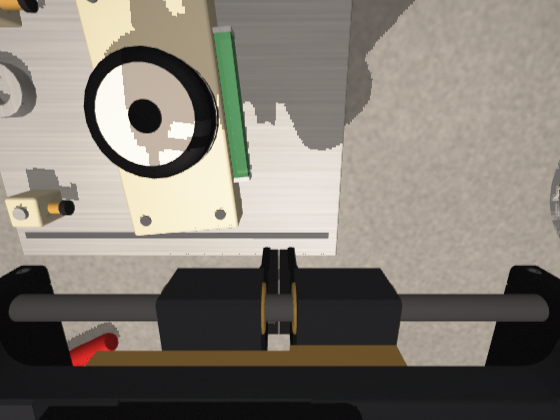

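```bash
cat > b.py <<'E'
import sys
from w import *
def base(nl,fl,nr,cal=None):
    a,b,c=[st(at('wrist',p,.06,cal)) for p in (nl,fl,nr)]
    v=a-c; y=np.arctan2(-v[0],v[1]); ux=np.array([np.cos(y),np.sin(y)]); uy=np.array([-np.sin(y),np.cos(y)])
    print('NL',a,'FL',b,'depth',np.linalg.norm(a-b),'yaw rel stage',np.degrees(y),'yaw from side',np.degrees(np.arctan2(*(b-a)[::-1])))
    cen=a+ux*.05-uy*.105; print('centre',cen)
    for s,n in ((1,'L'),(-1,'R')): print(n,'push pt',cen-ux*.05+uy*.085*s,'front @tip y',cen+ux*.05+uy*.088*s)
E
python3 - <<'E'
from b import *
base((242,228),(136,235),(207,0))
E
```

```text
NL [-0.0765  0.1012] FL [0.024 0.108] depth 0.10070547390470994 yaw rel stage 5.934436408418794 yaw from side 3.8722729380859775
centre [-0.0159  0.002 ]
L push pt [-0.0744  0.0813] front @tip y [0.0247 0.0947]
R push pt [-0.0568 -0.0877] front @tip y [ 0.0429 -0.0804]
```

```bash
python3 -m inch '[{"fingers":0,"delta_pos":[0.2,0.3,4],"spin":0},{"fingers":0,"delta_pos":[0.2,0.3,8],"spin":0},{"fingers":0,"delta_pos":[0.2,0.3,11],"spin":0},{"fingers":0,"delta_pos":[0.2,0.3,12.3],"spin":0},{"fingers":0,"delta_pos":[0.2,-1,12.3],"spin":0},{"fingers":0,"delta_pos":[0.2,-2,12.25],"spin":0},{"fingers":0,"delta_pos":[0.2,-2.7,12.2],"spin":0},{"fingers":0,"delta_pos":[0.2,-3.4,12.15],"spin":0},{"fingers":0,"delta_pos":[0.2,-4,12.1],"spin":0}]'; python3 ds.py; python3 -m inch '[{"fingers":0,"delta_pos":[0,-0.6,-0.03],"spin":0},{"fingers":0,"delta_pos":[0,-1.2,-0.06],"spin":0},{"fingers":0,"delta_pos":[0,-1.8,-0.06],"spin":0}]'; python3 ds.py;
```

```text
time_s: 7.35
tcp_pos: [0.4385, 0.0704, 0.0398]
ee_rot: [[0.115, -0.993, -0.008], [-0.993, -0.115, -0.002], [0.001, 0.008, -1.0]]
wrist_force: [-6.3, 3.4, -1.5]
gripper_width: 0.004
t 7.35 tcp stage [-0.0743  0.0821] 0.03983307783794396 F stage [-5.8554  4.1692] -1.5211031310359926 yaw rel -0.29669139543251255
time_s: 7.65
tcp_pos: [0.456, 0.0726, 0.0402]
ee_rot: [[0.115, -0.993, -0.008], [-0.993, -0.115, -0.002], [0.001, 0.008, -1.0]]
wrist_force: [-8.7, 4.8, 3.0]
gripper_width: 0.005
t 7.65 tcp stage [-0.0566  0.0822] 0.04023161452826868 F stage [-8.0825  5.7783] 2.9516692394816664 yaw rel -0.29855625480730374
```

```bash
python3 -m inch '[{"fingers":0,"delta_pos":[0,-0.6,-0.03],"spin":0},{"fingers":0,"delta_pos":[0,-0.9,-0.03],"spin":0},{"fingers":0,"delta_pos":[0,-0.9,-0.03],"spin":0}]'; python3 ds.py; python3 -m inch '[{"fingers":0,"delta_pos":[0,2,0],"spin":0},{"fingers":0,"delta_pos":[0,5,0],"spin":0},{"fingers":0,"delta_pos":[0,7,-3],"spin":0},{"fingers":0,"delta_pos":[0,7,-7],"spin":0},{"fingers":0,"delta_pos":[0,7,-11],"spin":0},{"fingers":0,"delta_pos":[0,7,-12],"spin":0},{"fingers":0,"delta_pos":[0,7,-12],"spin":0}]'; python3 ds.py
python3 - <<'E'
from h import *
save('wrist','w5')
E
```

```text
time_s: 7.95
tcp_pos: [0.467, 0.0742, 0.0407]
ee_rot: [[0.116, -0.993, -0.004], [-0.993, -0.116, -0.001], [0.001, 0.004, -1.0]]
wrist_force: [-4.5, -0.0, -3.4]
gripper_width: 0.005
t 7.95 tcp stage [-0.0455  0.0825] 0.04069033931912218 F stage [-4.4379  0.5121] -3.425337191955406 yaw rel -0.23325769581819955
time_s: 8.65
tcp_pos: [0.4012, 0.0676, 0.164]
ee_rot: [[0.118, -0.993, 0.007], [-0.993, -0.118, 0.004], [-0.003, -0.008, -1.0]]
wrist_force: [-0.7, 0.9, -0.5]
gripper_width: 0.005
t 8.65 tcp stage [-0.1116  0.0838] 0.16397616002555052 F stage [-0.5976  0.9449] -0.5432360493152961 yaw rel -0.1380517177709537
```

View pics/w5.png

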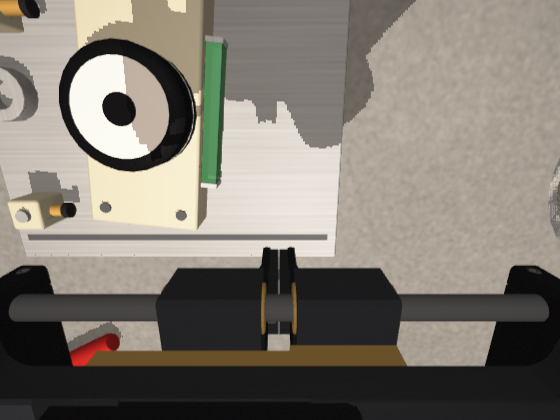

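```bash
python3 - <<'E'
from b import *
base((199,229),(95,219),(213,0))
for n,px,z in (('tipL',(76,210),.038),('tipR',(40,8),.038),('postL',(24,215),.056),): print(n,st(at('wrist',px,z)))
E
python3 ds.py -.105 -.084 .04
```

```text
NL [-0.0381  0.1008] FL [0.0581 0.0906] depth 0.09675320726484544 yaw rel stage -8.063869090750556 yaw from side -6.0543406142463985
centre [-0.0034 -0.0102]
L push pt [-0.0409  0.081 ] front @tip y [0.0585 0.0699]
R push pt [-0.0648 -0.0873] front @tip y [ 0.0338 -0.1043]
tipL [0.0896 0.0887]
tipR [ 0.0826 -0.0855]
postL [0.127  0.0878]
t 8.7 tcp stage [-0.113   0.0834] 0.16213894624014913 F stage [-1.1409  0.7776] -0.3433560457337139 yaw rel -0.16389187937060612
delta cm [16.7566 -0.815  12.1913] spin -0.16389187937060612
```

```bash
python3 -m inch '[{"fingers":0,"delta_pos":[4,0,2],"spin":0},{"fingers":0,"delta_pos":[8.5,0,4],"spin":0},{"fingers":0,"delta_pos":[13,0,4],"spin":0},{"fingers":0,"delta_pos":[16.7,0,6],"spin":0},{"fingers":0,"delta_pos":[16.7,0,10],"spin":0},{"fingers":0,"delta_pos":[16.7,0,12.2],"spin":0},{"fingers":0,"delta_pos":[16.7,-0.8,12.2],"spin":0},{"fingers":0,"delta_pos":[16.7,-2.2,12.2],"spin":0},{"fingers":0,"delta_pos":[16.7,-3.4,12.2],"spin":0},{"fingers":0,"delta_pos":[16.7,-4.2,12.15],"spin":0},{"fingers":0,"delta_pos":[16.7,-4.9,12.1],"spin":0},{"fingers":0,"delta_pos":[16.7,-5.6,12.05],"spin":0}]'; python3 ds.py; python3 -m inch '[{"fingers":0,"delta_pos":[0,-0.7,-0.03],"spin":0},{"fingers":0,"delta_pos":[0,-1.4,-0.06],"spin":0},{"fingers":0,"delta_pos":[0,-2,-0.06],"spin":0}]'; python3 ds.py;
```

```text
time_s: 9.9
tcp_pos: [0.4695, -0.093, 0.0405]
ee_rot: [[0.116, -0.993, -0.012], [-0.993, -0.116, -0.001], [-0.0, 0.012, -1.0]]
wrist_force: [-12.6, -2.8, 10.7]
gripper_width: -0.0
t 9.9 tcp stage [-0.0631 -0.0838] 0.04051010398960739 F stage [-12.8722  -1.2467] 10.688377208980741 yaw rel -0.23205563489691805
time_s: 10.2
tcp_pos: [0.4893, -0.0915, 0.0406]
ee_rot: [[0.116, -0.993, -0.011], [-0.993, -0.116, -0.001], [0.0, 0.011, -1.0]]
wrist_force: [-8.2, -4.9, 2.0]
gripper_width: 0.001
t 10.2 tcp stage [-0.0433 -0.0847] 0.040555559092870036 F stage [-8.7524 -3.9032] 1.993921767848604 yaw rel -0.24067935380611072
```

```bash
python3 -m inch '[{"fingers":0,"delta_pos":[0,-0.5,0],"spin":0},{"fingers":0,"delta_pos":[0,-0.8,0],"spin":0},{"fingers":0,"delta_pos":[0,-0.8,0],"spin":0}]'; python3 ds.py; python3 -m inch '[{"fingers":0,"delta_pos":[0,2,0],"spin":0},{"fingers":0,"delta_pos":[0,6,0],"spin":0},{"fingers":0,"delta_pos":[-3,8,-4],"spin":0},{"fingers":0,"delta_pos":[-7,8,-8],"spin":0},{"fingers":0,"delta_pos":[-11,8,-11],"spin":0},{"fingers":0,"delta_pos":[-15,8,-12],"spin":0},{"fingers":0,"delta_pos":[-16.7,8,-12],"spin":0},{"fingers":0,"delta_pos":[-16.7,8,-12],"spin":0},{"fingers":0,"delta_pos":[-16.7,8,-12],"spin":0}]'; python3 ds.py
python3 - <<'E'
from h import *
save('wrist','w6')
E
```

```text
time_s: 10.5
tcp_pos: [0.4961, -0.091, 0.0405]
ee_rot: [[0.116, -0.993, -0.014], [-0.993, -0.116, -0.002], [0.001, 0.014, -1.0]]
wrist_force: [-7.9, -6.4, 3.4]
gripper_width: 0.002
t 10.5 tcp stage [-0.0365 -0.085 ] 0.040545217466573164 F stage [-8.6484 -5.4012] 3.3780238267169813 yaw rel -0.22100289552116603
time_s: 11.4
tcp_pos: [0.4028, 0.0673, 0.1616]
ee_rot: [[0.119, -0.993, -0.0], [-0.993, -0.119, 0.0], [-0.0, 0.0, -1.0]]
wrist_force: [-0.3, -0.4, 0.5]
gripper_width: 0.003
t 11.4 tcp stage [-0.1101  0.0833] 0.16158002976403688 F stage [-0.3676 -0.3604] 0.46160291697634426 yaw rel -0.08634236490496772
```

View pics/w6.png

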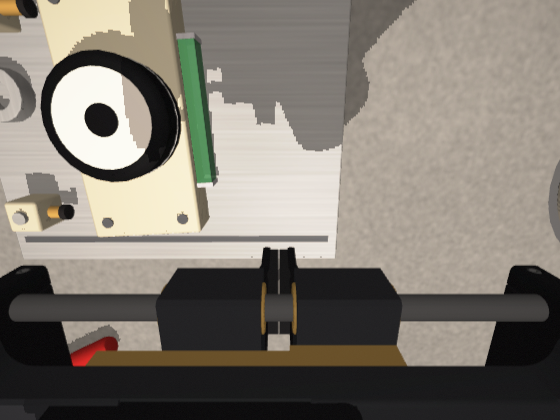

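```bash
python3 - <<'E'
from b import *
base((206,231),(100,238),(178,0))
for n,px,z in (('tipL',(74,211),.038),('tipR',(37,7),.038),('postL',(20,217),.056),('stageNL',(336,257),.02)): print(n,st(at('wrist',px,z)))
E
python3 ds.py -.09 .083 .04
```

```text
NL [-0.0424  0.1015] FL [0.0585 0.1083] depth 0.10106214365829348 yaw rel stage 2.081082063790892 yaw from side 3.8183957084657876
centre [ 0.0114 -0.0016]
L push pt [-0.0417  0.0815] front @tip y [0.0582 0.0882]
R push pt [-0.0355 -0.0883] front @tip y [ 0.0646 -0.0877]
tipL [0.093  0.0883]
tipR [ 0.0864 -0.0867]
postL [0.1321 0.0884]
stageNL [-0.1746  0.1488]
t 11.45 tcp stage [-0.1101  0.0827] 0.1612926661176509 F stage [-0.2193 -1.881 ] 0.45648499172825596 yaw rel -0.15697543263572644
delta cm [-0.035  -2.0254 12.1274] spin -0.15697543263572644
```

```bash
python3 -m inch '[{"fingers":0,"delta_pos":[0,-1,4],"spin":0},{"fingers":0,"delta_pos":[0,-2,8],"spin":0},{"fingers":0,"delta_pos":[0,-2,11],"spin":0},{"fingers":0,"delta_pos":[0,-2,12.1],"spin":0},{"fingers":0,"delta_pos":[0,-3,12.1],"spin":0},{"fingers":0,"delta_pos":[0,-4.5,12.1],"spin":0},{"fingers":0,"delta_pos":[0,-5.5,12.05],"spin":0},{"fingers":0,"delta_pos":[0,-6.3,12.0],"spin":0},{"fingers":0,"delta_pos":[0,-7,11.95],"spin":0},{"fingers":0,"delta_pos":[0,-7.7,11.95],"spin":0},{"fingers":0,"delta_pos":[0,-8.4,11.95],"spin":0}]'; python3 ds.py; python3 -m inch '[{"fingers":0,"delta_pos":[0,-0.4,0],"spin":0},{"fingers":0,"delta_pos":[0,-0.6,0],"spin":0},{"fingers":0,"delta_pos":[0,-0.6,0],"spin":0}]'; python3 ds.py;
```

```text
time_s: 12.55
tcp_pos: [0.4817, 0.0757, 0.0414]
ee_rot: [[0.115, -0.993, -0.011], [-0.993, -0.115, -0.003], [0.001, 0.011, -1.0]]
wrist_force: [-11.9, 5.2, 7.7]
gripper_width: 0.004
t 12.55 tcp stage [-0.0308  0.0822] 0.04144596120388114 F stage [-11.135    6.6232] 7.723449128486081 yaw rel -0.29288381995166546
time_s: 12.85
tcp_pos: [0.4878, 0.0766, 0.0415]
ee_rot: [[0.115, -0.993, -0.01], [-0.993, -0.115, -0.002], [0.001, 0.01, -1.0]]
wrist_force: [-10.8, 3.5, 6.2]
gripper_width: 0.005
t 12.85 tcp stage [-0.0246  0.0823] 0.04145423589110481 F stage [-10.2781   4.782 ] 6.1708188368769195 yaw rel -0.28354724591596003
```

```bash
python3 -m inch '[{"fingers":0,"delta_pos":[0,-0.2,-0.05],"spin":0},{"fingers":0,"delta_pos":[0,-0.3,-0.1],"spin":0},{"fingers":0,"delta_pos":[0,-0.3,-0.1],"spin":0}]'; python3 ds.py; python3 -m inch '[{"fingers":0,"delta_pos":[0,2,0],"spin":0},{"fingers":0,"delta_pos":[0,6,0],"spin":0},{"fingers":0,"delta_pos":[0,8,-4],"spin":0},{"fingers":0,"delta_pos":[0,6,-8],"spin":0},{"fingers":0,"delta_pos":[0,5,-11],"spin":0},{"fingers":0,"delta_pos":[0,5,-13],"spin":0},{"fingers":0,"delta_pos":[0,5,-13],"spin":0},{"fingers":0,"delta_pos":[0,5,-13],"spin":0}]'; python3 ds.py
python3 - <<'E'
from h import *
im=save('wrist','w7')
cv2.imwrite('pics/w7c.png',cv2.resize(im[:250,:280,::-1],None,fx=2.4,fy=2.4,interpolation=cv2.INTER_CUBIC))
E
```

```text
time_s: 13.15
tcp_pos: [0.493, 0.0773, 0.0422]
ee_rot: [[0.116, -0.993, -0.005], [-0.993, -0.116, -0.001], [0.001, 0.005, -1.0]]
wrist_force: [-5.1, 1.8, -2.4]
gripper_width: 0.008
t 13.15 tcp stage [-0.0193  0.0825] 0.04217103792331023 F stage [-4.8156  2.3905] -2.446077045937659 yaw rel -0.23191027529178765
time_s: 13.95
tcp_pos: [0.4466, 0.0724, 0.1737]
ee_rot: [[0.117, -0.993, 0.003], [-0.993, -0.117, 0.001], [-0.001, -0.003, -1.0]]
wrist_force: [0.7, 0.6, -1.4]
gripper_width: 0.002
t 13.95 tcp stage [-0.066   0.0832] 0.1737420113859434 F stage [0.7515 0.4784] -1.3942332532201964 yaw rel -0.16572765218980212
```

View pics/w7c.png

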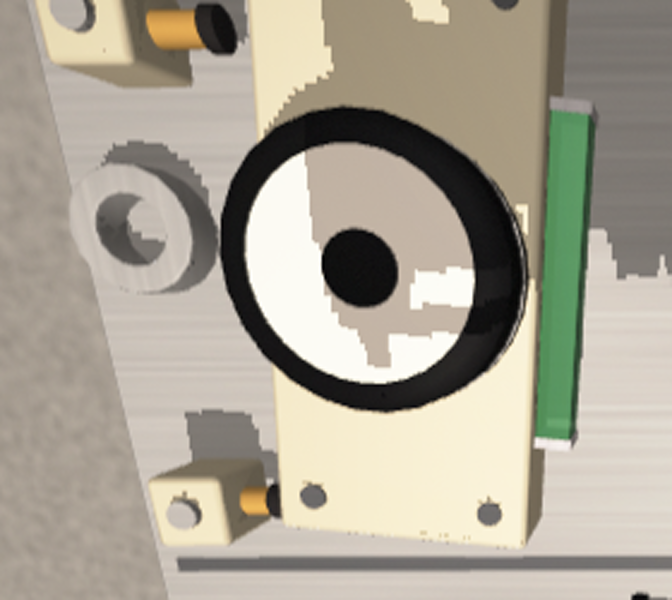

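```bash
cat >> b.py <<'E'
def front(fl,fr,tl,tr,sc=2.4,zt=.038,posts=None):
    f=lambda p,z: st(at('wrist',((p[0]+.5)/sc-.5,(p[1]+.5)/sc-.5),z))
    a,b=f(fl,.06),f(fr,.06); v=a-b; yaw=np.degrees(np.arctan2(-v[0],v[1]))
    print('front pts',a,b,'yaw',yaw)
    for n,t in (('L',tl),('R',tr)):
        if t is None: continue
        p=f(t,zt); x=b[0]+(a[0]-b[0])*(p[1]-b[1])/(a[1]-b[1]); print(n,'tip',p,'gap mm',1000*(p[0]-x))
    for q in posts or []: print('post',f(q,.056))
E
python3 - <<'E'
from b import *
front((283,526),(250,0),(279,500),(234,28),posts=[(184,513),(72,8)])
E
```

```text
front pts [0.0888 0.0935] [ 0.0693 -0.0882] yaw -6.146981171464912
L tip [0.101  0.0892] gap mm 12.663975334703286
R tip [ 0.0874 -0.0866] gap mm 17.968220380004993
post [0.1304 0.0891]
post [ 0.1308 -0.0873]
```

```bash
python3 ds.py -.066 -.085 .0405; python3 -m inch '[{"fingers":0,"delta_pos":[4,0,2],"spin":0},{"fingers":0,"delta_pos":[8.5,0,4],"spin":0},{"fingers":0,"delta_pos":[13,0,4],"spin":0},{"fingers":0,"delta_pos":[16.8,0,6],"spin":0},{"fingers":0,"delta_pos":[16.8,0,10],"spin":0},{"fingers":0,"delta_pos":[16.8,0,13.2],"spin":0},{"fingers":0,"delta_pos":[16.8,-1.5,13.2],"spin":0},{"fingers":0,"delta_pos":[16.8,-2.5,13.2],"spin":0},{"fingers":0,"delta_pos":[16.8,-3.1,13.1],"spin":0},{"fingers":0,"delta_pos":[16.8,-3.6,13.0],"spin":0},{"fingers":0,"delta_pos":[16.8,-4.0,12.95],"spin":0},{"fingers":0,"delta_pos":[16.8,-4.0,12.95],"spin":0}]'; python3 ds.py
```

```text
t 14.0 tcp stage [-0.0667  0.083 ] 0.1728736717995516 F stage [0.0775 0.2466] -0.0036841112528859243 yaw rel -0.1646615219757699
delta cm [16.7989 -0.1136 13.2337] spin -0.1646615219757699
time_s: 15.2
tcp_pos: [0.504, -0.09, 0.0433]
ee_rot: [[0.117, -0.993, -0.003], [-0.993, -0.117, -0.0], [-0.0, 0.003, -1.0]]
wrist_force: [-4.2, -1.4, -2.5]
gripper_width: 0.002
t 15.2 tcp stage [-0.0285 -0.085 ] 0.04328130945760135 F stage [-4.3552 -0.8473] -2.5034337375517395 yaw rel -0.1785333992745448
```

```bash
python3 -m inch '[{"fingers":0,"delta_pos":[0,-0.3,0.1],"spin":0},{"fingers":0,"delta_pos":[0,-0.6,0.1],"spin":0},{"fingers":0,"delta_pos":[0,-0.7,0.1],"spin":0},{"fingers":0,"delta_pos":[0,-0.7,0.1],"spin":0}]'; python3 ds.py; python3 -m inch '[{"fingers":0,"delta_pos":[0,2,0],"spin":0},{"fingers":0,"delta_pos":[0,5,0],"spin":0},{"fingers":0,"delta_pos":[-3,5,-4],"spin":0},{"fingers":0,"delta_pos":[-7,4.5,-8],"spin":0},{"fingers":0,"delta_pos":[-11,4.5,-11],"spin":0},{"fingers":0,"delta_pos":[-15,4.5,-13],"spin":0},{"fingers":0,"delta_pos":[-16.8,3,-13],"spin":0},{"fingers":0,"delta_pos":[-16.8,1,-13],"spin":0},{"fingers":0,"delta_pos":[-16.8,1,-13],"spin":0},{"fingers":0,"delta_pos":[-16.8,1,-13],"spin":0}]'; python3 ds.py
python3 - <<'E'
from h import *
im=save('wrist','w8')
cv2.imwrite('pics/w8c.png',cv2.resize(im[:250,:280,::-1],None,fx=2.4,fy=2.4,interpolation=cv2.INTER_CUBIC))
E
```

```text
time_s: 15.6
tcp_pos: [0.5097, -0.09, 0.0427]
ee_rot: [[0.117, -0.993, -0.005], [-0.993, -0.117, -0.001], [0.0, 0.005, -1.0]]
wrist_force: [-6.4, -5.2, 2.0]
gripper_width: 0.002
t 15.6 tcp stage [-0.0229 -0.0856] 0.042721431869488305 F stage [-7.0202 -4.3593] 2.020380769069917 yaw rel -0.1846419384550746
time_s: 16.6
tcp_pos: [0.4834, 0.0773, 0.1733]
ee_rot: [[0.118, -0.993, 0.003], [-0.993, -0.118, 0.001], [-0.001, -0.003, -1.0]]
wrist_force: [-0.3, -0.3, 0.1]
gripper_width: 0.01
t 16.6 tcp stage [-0.0289  0.0836] 0.1732552841228476 F stage [-0.32   -0.2709] 0.0680118067419839 yaw rel -0.13118997558677936
```

View pics/w8c.png

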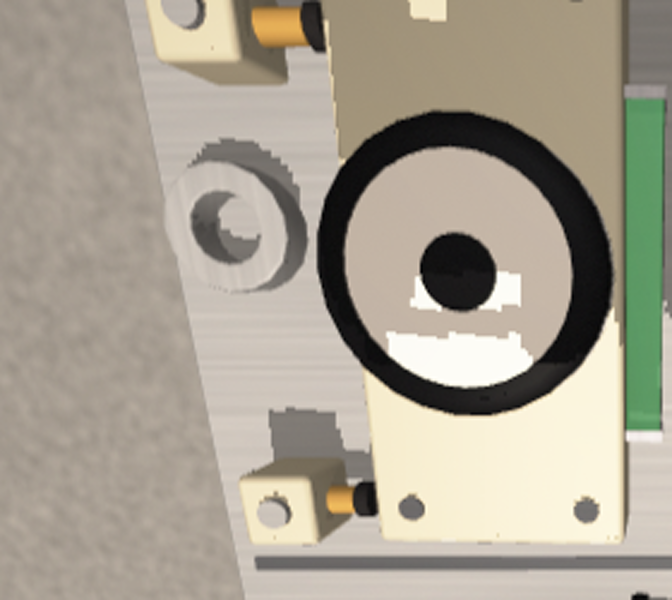

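```bash
python3 - <<'E'
from b import *
front((383,540),(329,0),(378,500),(322,28),posts=[(274,513),(184,8)])
E
python3 -m inch '[{"fingers":0,"delta_pos":[0,-4,0],"spin":0},{"fingers":0,"delta_pos":[0,-8,0],"spin":0},{"fingers":0,"delta_pos":[0,-12,0],"spin":0},{"fingers":0,"delta_pos":[0,-12.5,0],"spin":0},{"fingers":0,"delta_pos":[0,-12.5,0],"spin":0},{"fingers":0,"delta_pos":[0,-12.5,0],"spin":0}]'; python3 ds.py
python3 - <<'E'
from h import *
im=save('wrist','w9')
cv2.imwrite('pics/w9c.png',cv2.resize(im[:260,140:420,::-1],None,fx=2.4,fy=2.4,interpolation=cv2.INTER_CUBIC))
E
```

```text
front pts [0.0866 0.1   ] [ 0.0809 -0.0879] yaw -1.757349855176058
L tip [0.0958 0.0898] gap mm 9.513488156935827
R tip [ 0.0935 -0.0862] gap mm 12.576336027032509
post [0.1313 0.0897]
post [ 0.131 -0.087]
time_s: 17.25
tcp_pos: [0.6055, 0.0908, 0.1725]
ee_rot: [[0.117, -0.993, -0.001], [-0.993, -0.117, -0.0], [-0.0, 0.001, -1.0]]
wrist_force: [-0.4, 1.3, 0.8]
gripper_width: 0.002
t 17.25 tcp stage [0.094  0.0823] 0.1724759359258709 F stage [-0.2233  1.2872] 0.8045688472264738 yaw rel -0.1751172140391999
```

View pics/w9c.png

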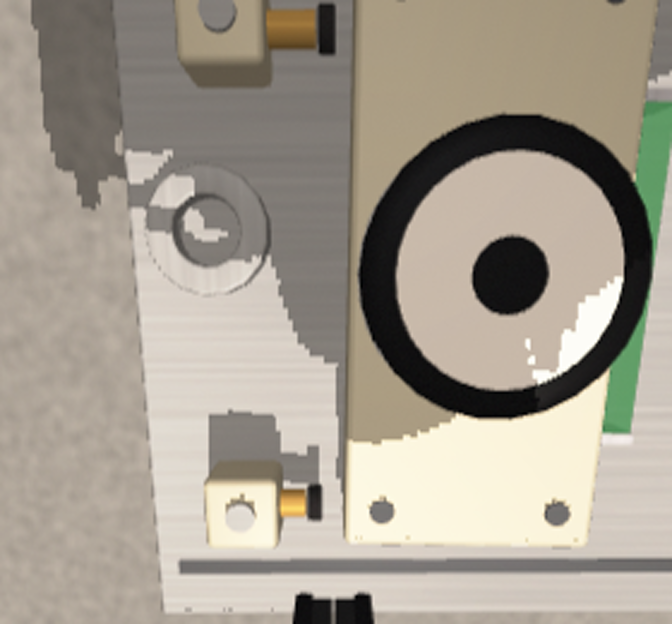

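```bash
cat >> b.py <<'E'
def gaps(fl,fr,tl,tr,posts=None,ox=140,sc=2.4):
    o=lambda p:(p[0]+ox*sc,p[1])
    front(o(fl),o(fr),o(tl),o(tr),posts=[o(q) for q in posts or []])
E
python3 - <<'E'
from b import *
gaps((346,540),(356,0),(322,502),(335,28),posts=[(241,516),(217,12)])
E
```

```text
front pts [0.0883 0.0995] [ 0.0856 -0.0882] yaw -0.8500680573230964
L tip [0.0983 0.0901] gap mm 10.103146069413329
R tip [ 0.0923 -0.0866] gap mm 6.7459570328279455
post [0.1311 0.0904]
post [ 0.1317 -0.0862]
```

```bash
python3 -m inch '[{"fingers":0,"delta_pos":[0,5,0],"spin":0},{"fingers":0,"delta_pos":[0,10,0],"spin":0},{"fingers":0,"delta_pos":[0,14.5,2],"spin":0},{"fingers":0,"delta_pos":[0,14.5,7],"spin":0},{"fingers":0,"delta_pos":[0,14.5,11],"spin":0},{"fingers":0,"delta_pos":[0,14.5,13.2],"spin":0},{"fingers":0,"delta_pos":[0,13,13.2],"spin":0},{"fingers":0,"delta_pos":[0,12,13.2],"spin":0},{"fingers":0,"delta_pos":[0,11.5,13.2],"spin":0},{"fingers":0,"delta_pos":[0,11,13.1],"spin":0},{"fingers":0,"delta_pos":[0,10.7,13.1],"spin":0},{"fingers":0,"delta_pos":[0,10.7,13.1],"spin":0}]'; python3 ds.py
```

```text
time_s: 18.5
tcp_pos: [0.4965, 0.0781, 0.0413]
ee_rot: [[0.116, -0.993, -0.007], [-0.993, -0.116, -0.001], [0.0, 0.007, -1.0]]
wrist_force: [-7.7, 3.5, 1.6]
gripper_width: 0.006
t 18.5 tcp stage [-0.0158  0.0828] 0.041301470344659905 F stage [-7.2564  4.3822] 1.6188613222030344 yaw rel -0.2648442469348211
```

```bash
for i in 1 2; do python3 -m inch '[{"fingers":0,"delta_pos":[0,-0.15,0],"spin":0},{"fingers":0,"delta_pos":[0,-0.15,0],"spin":0}]' >/dev/null; python3 ds.py; done
```

```text
t 18.7 tcp stage [-0.0154  0.0827] 0.041273533483045036 F stage [-10.3302   5.5579] 3.9621515286444406 yaw rel -0.27627455798221145
t 18.9 tcp stage [-0.0135  0.0827] 0.04126744653445944 F stage [-9.4313  5.2233] 3.514432094716387 yaw rel -0.26058630647592906
```

```bash
python3 -m inch '[{"fingers":0,"delta_pos":[0,3,0],"spin":0},{"fingers":0,"delta_pos":[0,5.5,0],"spin":0},{"fingers":0,"delta_pos":[1,5.5,0],"spin":0},{"fingers":0,"delta_pos":[5,5.5,0],"spin":0},{"fingers":0,"delta_pos":[10,5.5,0],"spin":0},{"fingers":0,"delta_pos":[14.5,5.5,0],"spin":0},{"fingers":0,"delta_pos":[16.8,5.5,0],"spin":0},{"fingers":0,"delta_pos":[16.8,4,0],"spin":0},{"fingers":0,"delta_pos":[16.8,2.3,0],"spin":0},{"fingers":0,"delta_pos":[16.8,1.6,0],"spin":0},{"fingers":0,"delta_pos":[16.8,1.1,0],"spin":0},{"fingers":0,"delta_pos":[16.8,0.9,-0.05],"spin":0},{"fingers":0,"delta_pos":[16.8,0.7,-0.1],"spin":0},{"fingers":0,"delta_pos":[16.8,0.6,-0.1],"spin":0},{"fingers":0,"delta_pos":[16.8,0.6,-0.1],"spin":0}]'; python3 ds.py
```

```text
time_s: 20.4
tcp_pos: [0.5113, -0.0896, 0.0415]
ee_rot: [[0.116, -0.993, -0.012], [-0.993, -0.116, -0.001], [-0.0, 0.012, -1.0]]
wrist_force: [-8.1, -3.9, 3.7]
gripper_width: 0.002
t 20.4 tcp stage [-0.0212 -0.0855] 0.04146862110889843 F stage [-8.4634 -2.9286] 3.689423546450803 yaw rel -0.23775884538327308
```

```bash
for i in 1 ; do python3 -m inch '[{"fingers":0,"delta_pos":[0,-0.15,0],"spin":0},{"fingers":0,"delta_pos":[0,-0.15,0],"spin":0}]' >/dev/null; python3 ds.py; done
python3 -m inch '[{"fingers":0,"delta_pos":[0,-0.15,0],"spin":0},{"fingers":0,"delta_pos":[0,-0.15,0],"spin":0}]' >/dev/null; python3 ds.py
python3 -m inch '[{"fingers":0,"delta_pos":[0,2,0],"spin":0},{"fingers":0,"delta_pos":[0,5,0],"spin":0},{"fingers":0,"delta_pos":[-3,5,-4],"spin":0},{"fingers":0,"delta_pos":[-7,3,-8],"spin":0},{"fingers":0,"delta_pos":[-11,-1,-12],"spin":0},{"fingers":0,"delta_pos":[-15,-5,-13],"spin":0},{"fingers":0,"delta_pos":[-16.8,-9,-13],"spin":0},{"fingers":0,"delta_pos":[-16.8,-11.5,-13],"spin":0},{"fingers":0,"delta_pos":[-16.8,-11.5,-13],"spin":0},{"fingers":0,"delta_pos":[-16.8,-11.5,-13],"spin":0}]'; python3 ds.py
python3 - <<'E'
from h import *
im=save('wrist','w10')
cv2.imwrite('pics/w10c.png',cv2.resize(im[:260,140:420,::-1],None,fx=2.4,fy=2.4,interpolation=cv2.INTER_CUBIC))
E
```

```text
t 20.6 tcp stage [-0.02   -0.0856] 0.041474713912951884 F stage [-8.167  -3.4676] 3.651190882360081 yaw rel -0.2416569399328523
t 20.8 tcp stage [-0.0184 -0.0858] 0.041494268656645246 F stage [-7.7135 -3.8975] 3.514428864837375 yaw rel -0.24470072925802278
time_s: 21.8
tcp_pos: [0.6144, 0.0929, 0.1714]
ee_rot: [[0.118, -0.993, -0.002], [-0.993, -0.118, -0.0], [-0.0, 0.002, -1.0]]
wrist_force: [0.4, -0.6, -0.3]
gripper_width: 0.009
t 21.8 tcp stage [0.1031 0.0833] 0.17144947674612193 F stage [ 0.2993 -0.6684] -0.27923812648155094 yaw rel -0.11030103619541887
```

View pics/w10c.png

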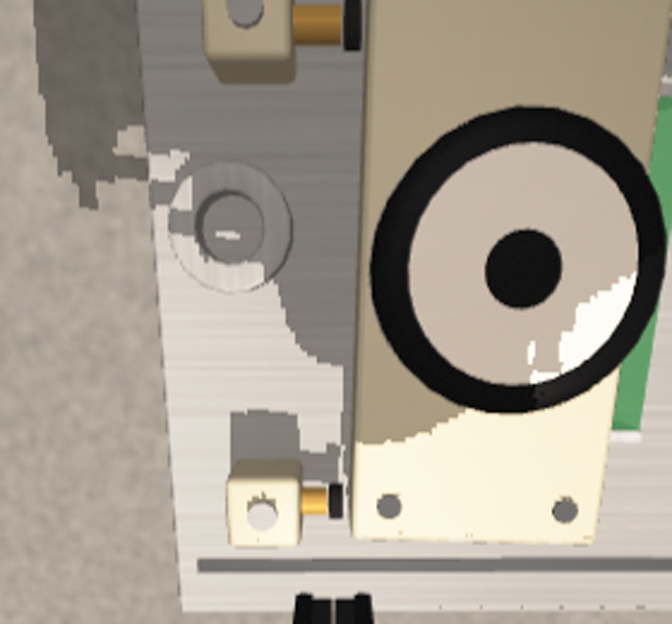

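```bash
python3 - <<'E'
from b import *
gaps((354,536),(370,0),(343,500),(361.5,25),posts=[(262,515),(245,10)])
E
python3 ds.py -.05 .083 .041
```

```text
front pts [0.0933 0.0977] [ 0.0893 -0.0877] yaw -1.2513233038123286
L tip [0.0974 0.0892] gap mm 4.288387140140918
R tip [ 0.0911 -0.087 ] gap mm 1.853378696115987
post [0.1306 0.0899]
post [ 0.1304 -0.0862]
t 21.85 tcp stage [0.1023 0.0827] 0.17180496605000306 F stage [ 0.3429 -0.1843] 0.2885896576296326 yaw rel -0.13717235546509787
delta cm [ 0.0107 15.2052 13.1094] spin -0.13717235546509787
```

```bash
python3 -m inch '[{"fingers":0,"delta_pos":[0,5,0],"spin":0},{"fingers":0,"delta_pos":[0,10,0],"spin":0},{"fingers":0,"delta_pos":[0,15,0],"spin":0},{"fingers":0,"delta_pos":[0,15.2,5],"spin":0},{"fingers":0,"delta_pos":[0,15.2,10],"spin":0},{"fingers":0,"delta_pos":[0,15.2,13],"spin":0},{"fingers":0,"delta_pos":[0,14,13],"spin":0},{"fingers":0,"delta_pos":[0,12.7,13],"spin":0},{"fingers":0,"delta_pos":[0,12,13],"spin":0},{"fingers":0,"delta_pos":[0,11.6,12.95],"spin":0},{"fingers":0,"delta_pos":[0,11.4,12.9],"spin":0},{"fingers":0,"delta_pos":[0,11.2,12.9],"spin":0},{"fingers":0,"delta_pos":[0,11.2,12.9],"spin":0}]' >/dev/null; python3 ds.py
for i in 1 2; do python3 -m inch '[{"fingers":0,"delta_pos":[0,-0.1,0],"spin":0},{"fingers":0,"delta_pos":[0,-0.1,0],"spin":0}]' >/dev/null; python3 ds.py; done
```

```text
t 23.15 tcp stage [-0.0135  0.0823] 0.043843256733808934 F stage [-9.8822  3.1911] 5.8542739057918745 yaw rel -0.2711756904434006
t 23.35 tcp stage [-0.0135  0.0822] 0.043842237767876296 F stage [-13.0378   4.9068] 8.182215390745785 yaw rel -0.279091965483814
t 23.55 tcp stage [-0.0123  0.0823] 0.043806881375800126 F stage [-12.166    4.5082] 8.267059598048935 yaw rel -0.27280024186961693
```

```bash
python3 -m inch '[{"fingers":0,"delta_pos":[0,0,-0.1],"spin":0},{"fingers":0,"delta_pos":[0,0,-0.1],"spin":0}]' >/dev/null; python3 ds.py;  python3 -m inch '[{"fingers":0,"delta_pos":[0,0,-0.1],"spin":0},{"fingers":0,"delta_pos":[0,0,-0.1],"spin":0}]' >/dev/null; python3 ds.py
```

```text
t 23.75 tcp stage [-0.0108  0.0824] 0.04433762228516874 F stage [-6.9205  3.2445] 0.5566306397476322 yaw rel -0.25814504198441046
t 23.95 tcp stage [-0.0108  0.0821] 0.04500055314234468 F stage [-6.2233  0.6797] -2.846203663175237 yaw rel -0.2676907625873808
```

```bash
for i in 1 2; do python3 -m inch '[{"fingers":0,"delta_pos":[0,-0.08,0.02],"spin":0},{"fingers":0,"delta_pos":[0,-0.08,0.02],"spin":0}]' >/dev/null; python3 ds.py; done
```

```text
t 24.15 tcp stage [-0.0107  0.0821] 0.04495771112338736 F stage [-7.7754  3.2518] 1.5144370115601047 yaw rel -0.2803843557571799
t 24.35 tcp stage [-0.0107  0.0821] 0.04492156643968817 F stage [-10.8076   4.3145] 5.0111692639724845 yaw rel -0.2859156325302452
```

```bash
for i in 1 2; do python3 -m inch '[{"fingers":0,"delta_pos":[0,0,-0.05],"spin":0},{"fingers":0,"delta_pos":[0,0,-0.05],"spin":0}]' >/dev/null; python3 ds.py; done
```

```text
t 24.55 tcp stage [-0.0107  0.0821] 0.0449790877392927 F stage [-9.2807  3.0022] 0.22429550338599546 yaw rel -0.29260764260452454
t 24.75 tcp stage [-0.0105  0.0821] 0.04503996793938771 F stage [-7.0328  3.4502] -2.4556074730382735 yaw rel -0.3027008150100521
```

```bash
python3 -m inch '[{"fingers":0,"delta_pos":[0,3,0],"spin":0},{"fingers":0,"delta_pos":[0,5.9,0.3],"spin":0},{"fingers":0,"delta_pos":[1,5.9,0.3],"spin":0},{"fingers":0,"delta_pos":[5,5.9,0.3],"spin":0},{"fingers":0,"delta_pos":[10,5.9,0.3],"spin":0},{"fingers":0,"delta_pos":[14.5,5.9,0.3],"spin":0},{"fingers":0,"delta_pos":[16.8,5.9,0.3],"spin":0},{"fingers":0,"delta_pos":[16.8,4,0.3],"spin":0},{"fingers":0,"delta_pos":[16.8,2.3,0.3],"spin":0},{"fingers":0,"delta_pos":[16.8,1.8,0.3],"spin":0},{"fingers":0,"delta_pos":[16.8,1.5,0.25],"spin":0},{"fingers":0,"delta_pos":[16.8,1.3,0.2],"spin":0},{"fingers":0,"delta_pos":[16.8,1.1,0.1],"spin":0},{"fingers":0,"delta_pos":[16.8,1.1,0.1],"spin":0}]' >/dev/null; python3 ds.py
for i in 1 2; do python3 -m inch '[{"fingers":0,"delta_pos":[0,-0.12,-0.02],"spin":0},{"fingers":0,"delta_pos":[0,-0.12,-0.02],"spin":0}]' >/dev/null; python3 ds.py; done
```

```text
t 26.15 tcp stage [-0.0184 -0.0849] 0.04474175129729317 F stage [-4.2903 -0.0212] 0.5415596280451809 yaw rel -0.16097967874584285
t 26.35 tcp stage [-0.0181 -0.085 ] 0.04476975925802863 F stage [-5.739  -0.5835] 0.49306682396515256 yaw rel -0.18115501707342574
t 26.55 tcp stage [-0.0175 -0.0852] 0.04477818091667865 F stage [-5.6911 -0.3137] 0.5139239098306297 yaw rel -0.1975431532075449
```

Good clean sliding at about 5.7 N. I continue in small steps.

```bash
for i in 1 2 3; do python3 -m inch '[{"fingers":0,"delta_pos":[0,-0.1,-0.015],"spin":0},{"fingers":0,"delta_pos":[0,-0.1,-0.015],"spin":0}]' >/dev/null; python3 ds.py; done
```

```text
t 26.75 tcp stage [-0.0168 -0.0853] 0.044801044544905716 F stage [-6.5562 -1.8197] 1.1205189030739795 yaw rel -0.20546310305683768
t 26.95 tcp stage [-0.0165 -0.0854] 0.044795930159697836 F stage [-8.1499 -1.6708] 1.8159269805537812 yaw rel -0.2201543120576055
t 27.15 tcp stage [-0.0163 -0.0854] 0.044786987746909715 F stage [-8.8783 -2.1082] 2.1897952517049997 yaw rel -0.23367487715583302
```

```bash
for i in 1 2 3; do python3 -m inch '[{"fingers":0,"delta_pos":[0,-0.1,-0.025],"spin":0},{"fingers":0,"delta_pos":[0,-0.1,-0.025],"spin":0}]' >/dev/null; python3 ds.py; done
```

```text
t 27.35 tcp stage [-0.0159 -0.0855] 0.044816310627178474 F stage [-9.5427 -2.0604] 1.5239215218862323 yaw rel -0.24558806125659594
t 27.55 tcp stage [-0.0157 -0.0856] 0.04483979762429184 F stage [-10.1986  -2.288 ] 0.9631855915170422 yaw rel -0.267431367909154
t 27.75 tcp stage [-0.0153 -0.0856] 0.0448607384806515 F stage [-11.5859  -3.6033] 1.6581987187457832 yaw rel -0.2738047113300839
```

```bash
python3 -m inch '[{"fingers":0,"delta_pos":[0,2,0],"spin":0},{"fingers":0,"delta_pos":[0,5,0],"spin":0},{"fingers":0,"delta_pos":[-3,5,-4],"spin":0},{"fingers":0,"delta_pos":[-7,3,-8],"spin":0},{"fingers":0,"delta_pos":[-11,-1,-12],"spin":0},{"fingers":0,"delta_pos":[-15,-5,-12.5],"spin":0},{"fingers":0,"delta_pos":[-16.8,-9,-12.5],"spin":0},{"fingers":0,"delta_pos":[-16.8,-13,-12.5],"spin":0},{"fingers":0,"delta_pos":[-16.8,-13,-12.5],"spin":0},{"fingers":0,"delta_pos":[-16.8,-13,-12.5],"spin":0},{"fingers":0,"delta_pos":[-16.8,-13,-12.5],"spin":0}]'>/dev/null; python3 ds.py
python3 - <<'E'
from h import *
im=save('wrist','w11')
cv2.imwrite('pics/w11c.png',cv2.resize(im[:260,140:420,::-1],None,fx=2.4,fy=2.4,interpolation=cv2.INTER_CUBIC))
E
```

```text
t 28.85 tcp stage [0.1221 0.0828] 0.1714969568096482 F stage [-0.0611 -0.4384] 0.22725589995338086 yaw rel -0.1385139123261645
```

View pics/w11c.png

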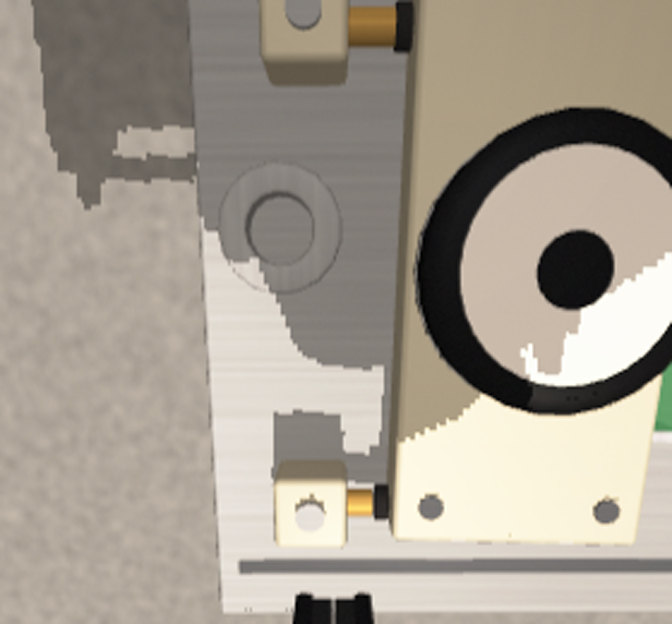

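```bash
python3 - <<'E'
from b import *
gaps((396,536),(419,0),(388.5,502),(412,25),posts=[(310,516),(303,10)])
im=cv2.imread('pics/w11.png')
a=cv2.resize(im[185:230,250:330],None,fx=9,fy=6,interpolation=cv2.INTER_CUBIC)[:270]
b=cv2.resize(im[0:45,250:330],None,fx=9,fy=6,interpolation=cv2.INTER_CUBIC)[:270]
cv2.imwrite('pics/z.png',np.vstack([b,a]))
E
```

```text
front pts [0.096  0.0975] [ 0.0929 -0.0878] yaw -0.9430398244204272
L tip [0.0975 0.0899] gap mm 1.6802206605513876
R tip [ 0.0928 -0.0871] gap mm -0.06839993889909413
post [0.1307 0.0902]
post [ 0.1308 -0.0864]
```

View pics/z.png

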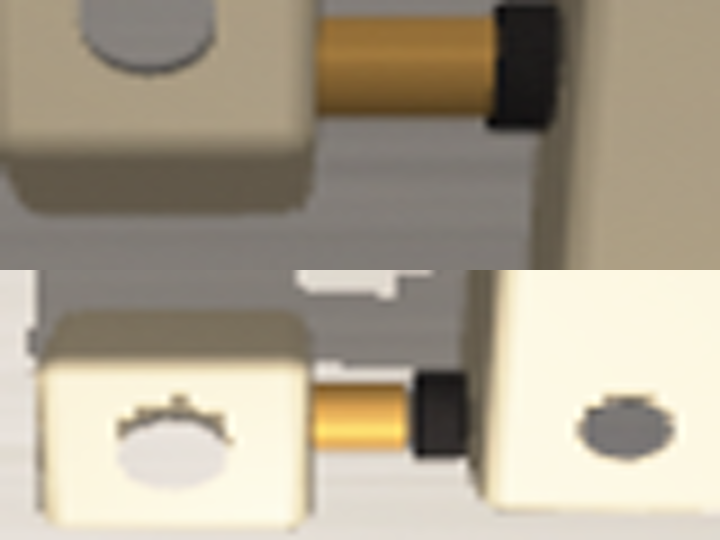

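```bash
python3 ds.py -.05 .083 .0445; python3 -m inch '[{"fingers":0,"delta_pos":[0,5,0],"spin":0},{"fingers":0,"delta_pos":[0,10,0],"spin":0},{"fingers":0,"delta_pos":[0,15,0],"spin":0},{"fingers":0,"delta_pos":[0,17.2,4],"spin":0},{"fingers":0,"delta_pos":[0,17.2,9],"spin":0},{"fingers":0,"delta_pos":[0,17.2,12.7],"spin":0},{"fingers":0,"delta_pos":[0,16,12.7],"spin":0},{"fingers":0,"delta_pos":[0,14.6,12.7],"spin":0},{"fingers":0,"delta_pos":[0,14,12.65],"spin":0},{"fingers":0,"delta_pos":[0,13.7,12.6],"spin":0},{"fingers":0,"delta_pos":[0,13.5,12.5],"spin":0},{"fingers":0,"delta_pos":[0,13.3,12.5],"spin":0},{"fingers":0,"delta_pos":[0,13.2,12.5],"spin":0},{"fingers":0,"delta_pos":[0,13.2,12.5],"spin":0}]' >/dev/null; python3 ds.py
for i in 1 2; do python3 -m inch '[{"fingers":0,"delta_pos":[0,-0.1,-0.02],"spin":0},{"fingers":0,"delta_pos":[0,-0.1,-0.02],"spin":0}]' >/dev/null; python3 ds.py; done
```

```text
t 28.9 tcp stage [0.1217 0.0825] 0.1717725366965792 F stage [-0.2557  0.0558] 0.42949907040700835 yaw rel -0.145842422686302
delta cm [-0.0032 17.169  12.7271] spin -0.145842422686302
t 30.3 tcp stage [-0.0109  0.0827] 0.04669622758070488 F stage [-3.7894  0.8212] 2.3062649759327982 yaw rel -0.16519549231427888
t 30.5 tcp stage [-0.0109  0.0826] 0.04665009445888299 F stage [-6.1972  1.5055] 5.074085672390505 yaw rel -0.18084440144409708
t 30.7 tcp stage [-0.0108  0.0826] 0.04666308810897389 F stage [-6.7557  2.8341] 5.065291510844391 yaw rel -0.19598701801822838
```

```bash
python3 -m inch '[{"fingers":0,"delta_pos":[0,0,-0.06],"spin":0},{"fingers":0,"delta_pos":[0,0,-0.06],"spin":0}]' >/dev/null; python3 ds.py
for i in 1 2 3; do python3 -m inch '[{"fingers":0,"delta_pos":[0,-0.1,-0.03],"spin":0},{"fingers":0,"delta_pos":[0,-0.1,-0.03],"spin":0}]' >/dev/null; python3 ds.py; done
```

```text
t 30.9 tcp stage [-0.0107  0.0827] 0.046734503656046665 F stage [-6.4183  2.9415] 2.2333735372860466 yaw rel -0.20584459354367102
t 31.1 tcp stage [-0.0107  0.0827] 0.04674144842632798 F stage [-7.3206  3.5321] 1.7722133144110657 yaw rel -0.2277243121324215
t 31.3 tcp stage [-0.0105  0.0826] 0.046781472933009174 F stage [-9.7018  4.3681] 2.1295050016442016 yaw rel -0.24565875207165266
t 31.5 tcp stage [-0.0104  0.0826] 0.04679643419320464 F stage [-10.5552   5.6456] 1.5809056255517668 yaw rel -0.2652101229245387
```

```bash
for i in 1 2; do python3 -m inch '[{"fingers":0,"delta_pos":[0,-0.1,-0.03],"spin":0},{"fingers":0,"delta_pos":[0,-0.1,-0.03],"spin":0}]' >/dev/null; python3 ds.py; done
python3 -m inch '[{"fingers":0,"delta_pos":[0,2,0],"spin":0},{"fingers":0,"delta_pos":[0,5,0],"spin":0},{"fingers":0,"delta_pos":[0,5,-5],"spin":0},{"fingers":0,"delta_pos":[0,2,-10],"spin":0},{"fingers":0,"delta_pos":[0,-3,-12.5],"spin":0},{"fingers":0,"delta_pos":[0,-8,-12.5],"spin":0},{"fingers":0,"delta_pos":[0,-13,-12.5],"spin":0},{"fingers":0,"delta_pos":[0,-13,-12.5],"spin":0},{"fingers":0,"delta_pos":[0,-13,-12.5],"spin":0},{"fingers":0,"delta_pos":[0,-13,-12.5],"spin":0}]'>/dev/null; python3 ds.py
python3 - <<'E'
from h import *
im=save('wrist','w12')[:,:,::-1]
cv2.imwrite('pics/w12c.png',cv2.resize(im[:260,140:420],None,fx=2.4,fy=2.4,interpolation=cv2.INTER_CUBIC))
a=cv2.resize(im[185:230,250:330],None,fx=9,fy=6,interpolation=cv2.INTER_CUBIC)[:270]
b=cv2.resize(im[0:45,250:330],None,fx=9,fy=6,interpolation=cv2.INTER_CUBIC)[:270]
cv2.imwrite('pics/z2.png',np.vstack([b,a]))
E
```

```text
t 31.7 tcp stage [-0.0101  0.0827] 0.04681301724716778 F stage [-11.8398   5.9703] 2.4495462207846774 yaw rel -0.2839908987689448
t 31.9 tcp stage [-0.0099  0.0827] 0.046821388760563395 F stage [-13.0113   7.6896] 2.240671796091893 yaw rel -0.3006774032216333
t 32.9 tcp stage [0.127  0.0826] 0.1736013762756068 F stage [-0.1045 -0.3584] 0.22884566358060512 yaw rel -0.152046627514542
```

View pics/w12c.png

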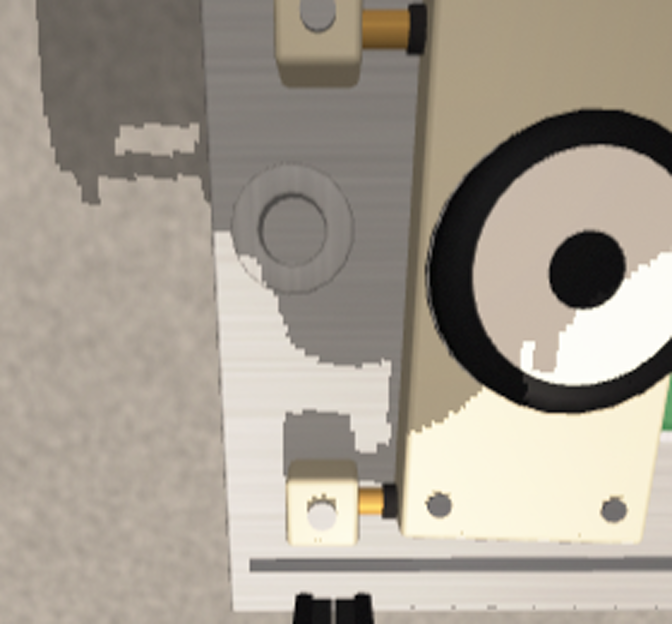

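View pics/z2.png

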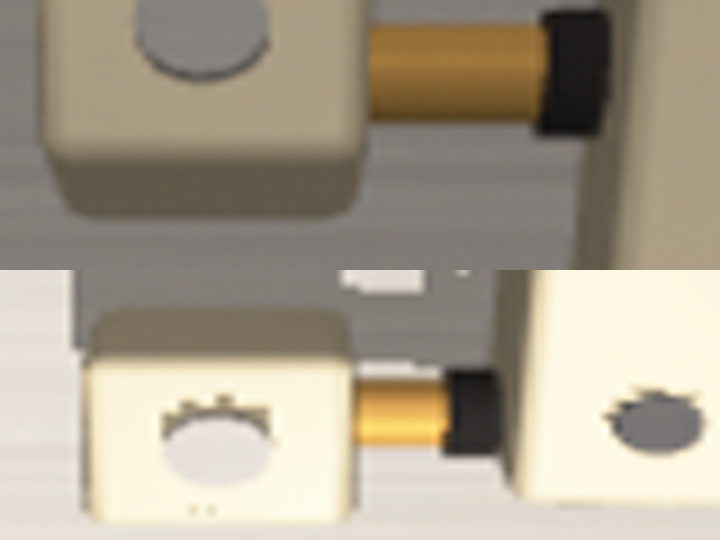

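```bash
python3 - <<'E'
from b import *
# subpixel profile of black cap: rows over left tip and right tip
for n in ('w9','w10','w11','w12'):
    g=cv2.cvtColor(cv2.imread(f'pics/{n}.png'),cv2.COLOR_BGR2GRAY).astype(float)
    for s,(r0,r1) in (('L',(206,212)),('R',(8,14))):
        p=g[r0:r1,240:330].mean(0)
        dark=np.where(p<55)[0]; 
        # last dark run
        a,b=dark[0],dark[-1]
        f=lambda i,j: i+(55-p[i])/(p[j]-p[i])
        q=cv2.imread(f'pics/{n}.png').astype(float)[r0:r1,240:330]
        sat=(q[:,:,2]-q[:,:,0]).mean(0); k=np.where(sat>40)[0]; kk=k[0]; sub=kk-1+(40-sat[kk-1])/(sat[kk]-sat[kk-1])
        # back of cap
        print(n,s,'cap',240+a-1+(p[a-1]-55)/(p[a-1]-p[a]),'to',240+b+(55-p[b])/(p[b+1]-p[b]),'orange start',240+sub,'orange len px',a-1+(p[a-1]-55)/(p[a-1]-p[a])-sub)
E
```

```text
w9 L cap 268.6523605150215 to 272.6390977443609 orange start 253.12698412698413 orange len px 15.525376388037333
w9 R cap 272.3333333333333 to 278.89142857142855 orange start 250.20731707317074 orange len px 22.126016260162604
w10 L cap 276.88699878493316 to 281.34615384615387 orange start 262.42857142857144 orange len px 14.458427356361742
w10 R cap 282.83687943262413 to 289.8826815642458 orange start 261.2214983713355 orange len px 21.615381061288613
w11 L cap 295.6957494407159 to 301.44176706827307 orange start 253.8612716763006 orange len px 41.83447776441531
w11 R cap 304.6916488222698 to 311.6555023923445 orange start 284.14285714285717 orange len px 20.548791679412666
w12 L cap 299.87477954144623 to 304.8157894736842 orange start 258.8662790697674 orange len px 41.00850047167877
w12 R cap 310.49112426035504 to 317.2842105263158 orange start 290.10364145658264 orange len px 20.3874828037724
```

```bash
python3 - <<'E'
import cv2,numpy as np
for n in ('w9','w10','w11','w12'):
    q=cv2.imread(f'pics/{n}.png').astype(float)[207:211,240:330]; sat=(q[:,:,2]-q[:,:,0]).mean(0)
    k=np.where(sat>90)[0]; a,b=k[0],k[-1]
    s0=a-1+(90-sat[a-1])/(sat[a]-sat[a-1]); s1=b+(sat[b]-90)/(sat[b]-sat[b+1]); print(n,240+s0,240+s1,'len',s1-s0)
E
```

```text
w9 256.34519572953735 266.6718146718147 len 10.326618942277307
w10 264.8627450980392 275.39467312348665 len 10.531928025447467
w11 284.27340823970036 294.4810810810811 len 10.207672841380706
w12 288.83597883597884 299.21296296296293 len 10.376984126984127
```

```bash
python3 - <<'E'
import cv2,numpy as np
from h import *
T=np.array(get_calibration('wrist')['T']); print('cam z',T[2,3], 'tilt',T[:3,2])
U=8
I={n:cv2.imread(f'pics/{n}.png') for n in ('w9','w10','w11','w12')}
def up(im,x0,x1,y0,y1): return cv2.resize(im[y0:y1,x0:x1],None,fx=U,fy=U,interpolation=cv2.INTER_CUBIC)
def match(ref,box,n,guess,pad=4):
    x0,x1,y0,y1=box; t=up(I[ref],*box); gx=guess
    ar=(x0+gx-pad,x1+gx+pad,max(y0-pad,0),y1+pad); a=up(I[n],*ar)
    r=cv2.matchTemplate(a,t,cv2.TM_CCOEFF_NORMED); _,m,_,l=cv2.minMaxLoc(r)
    return l[0]/U+ar[0]-x0, l[1]/U+ar[2]-y0, round(m,3)
# boxes in w12 (full px): c->140+c/2.4
hL=(266,281,201,218); cL=(293,302,203,214)
hR=(263,283,0,13); cR=(302,316,4,20)
g={'w9':-34,'w10':-25,'w11':-4,'w12':0}
g={'w9':(241-321)/2.4,'w10':(262-321)/2.4,'w11':(310-321)/2.4,'w12':0}
for n in g:
    q=int(round(g[n]))
    print(n,'holeL',match('w12',hL,n,q),'capL',match('w12',cL,n,q),'holeR',match('w12',hR,n,q),'capR',match('w12',cR,n,q))
E
```

```text
cam z 0.33648826654199526 tilt [ 0.03720384 -0.30385416  0.95199187]
w9 holeL (-34.0, 0.75, 0.947) capL (-31.5, 0.625, 0.959) holeR (-37.0, 0.0, 0.185) capR (-37.0, -0.125, 0.914)
w10 holeL (-25.0, 0.0, 0.976) capL (-22.5, 0.125, 0.931) holeR (-29.0, 0.0, 0.399) capR (-27.125, -2.0, 0.964)
w11 holeL (-5.0, 0.5, 0.961) capL (-4.0, 0.625, 0.967) holeR (-6.0, 0.0, 0.746) capR (-5.5, -1.125, 0.994)
w12 holeL (0.0, 0.0, 0.999) capL (0.0, 0.0, 0.998) holeR (0.0, 0.0, 0.998) capR (0.0, 0.0, 1.0)
```

Measured against the earlier pictures, the left tip is pressed about 0.8 mm and the right about 1.4 mm. Both hold with the robot clear, so I go on to the lever.

```bash
python3 d.py .395 .288 .17 11
```

```text
tcp [0.638 0.095 0.174] t 32.95 F [ 0.117 -0.748  0.879]
delta cm [-22.024  21.842   0.413]
spin -4.235894107095078 cur yaw 6.764105892904923
```

```bash
python3 -m inch '[{"fingers":0,"delta_pos":[-3,3,-1],"spin":-1},{"fingers":0,"delta_pos":[-6,6,-1],"spin":-2},{"fingers":0,"delta_pos":[-9,9,-1],"spin":-3},{"fingers":0,"delta_pos":[-12,12,-1],"spin":-4.2},{"fingers":0,"delta_pos":[-15,15,-1],"spin":-4.2},{"fingers":0,"delta_pos":[-18,18,-1],"spin":-4.2},{"fingers":0,"delta_pos":[-21,21,0],"spin":-4.2},{"fingers":0,"delta_pos":[-22,21.8,0.4],"spin":-4.2},{"fingers":0,"delta_pos":[-22,21.8,0.4],"spin":-4.2},{"fingers":0,"delta_pos":[-22,21.8,0.4],"spin":-4.2},{"fingers":0,"delta_pos":[-22,21.8,0.4],"spin":-4.2}]'
python3 - <<'E'
from h import *
save('wrist','w13');save('scene','s13')
for t in ('magnet_tip','magnet_base'):
    for r in spot_point('wrist',t)[:3]:
        px=np.array(r['location'])*[560,420]; print(t,r['conf'],px,[at('wrist',px,z).round(4) for z in ((.08,.09,.1) if t=='magnet_tip' else (0,))])
E
```

```text
time_s: 34.05
tcp_pos: [0.3969, 0.2874, 0.1706]
ee_rot: [[0.189, -0.982, 0.001], [-0.982, -0.189, 0.0], [-0.0, -0.001, -1.0]]
wrist_force: [-0.1, -0.3, 1.4]
gripper_width: 0.006
magnet_tip 0.95 [462.672 271.194] [array([0.2156, 0.3092, 0.08  ]), array([0.2234, 0.305 , 0.09  ]), array([0.2312, 0.3009, 0.1   ])]
magnet_tip 0.92 [231.    224.112] [array([0.4368, 0.3034, 0.08  ]), array([0.4359, 0.2994, 0.09  ]), array([0.4349, 0.2955, 0.1   ])]
magnet_base 0.95 [384.496 221.214] [array([0.2678, 0.2972, 0.    ])]
magnet_base 0.83 [162.792 291.48 ] [array([0.5166, 0.4412, 0.    ])]
magnet_base 0.6 [210.504 197.316] [array([0.4719, 0.3068, 0.    ])]
```

View pics/w13.png

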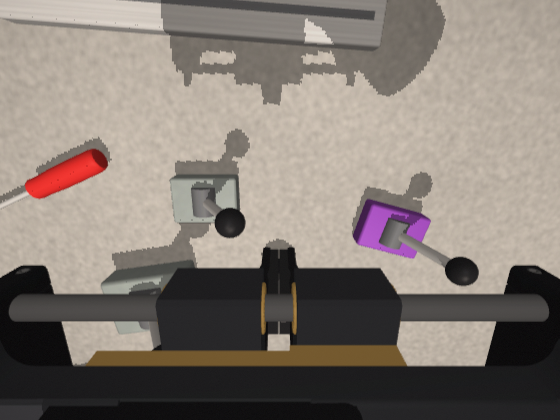

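View pics/s13.png

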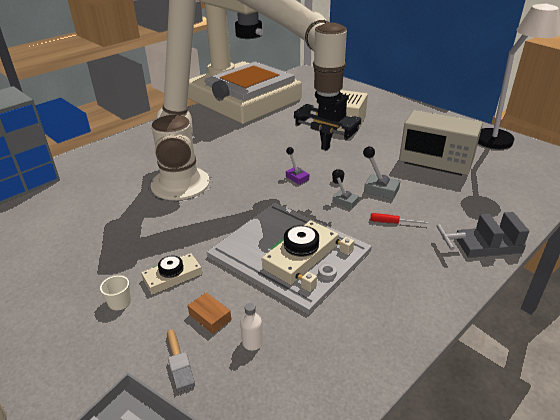

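```bash
python3 -m inch '[{"fingers":0,"delta_pos":[-0.3,0,4],"spin":0},{"fingers":0,"delta_pos":[-0.3,0,7],"spin":0},{"fingers":0,"delta_pos":[-0.3,0,8.6],"spin":0},{"fingers":0,"delta_pos":[-0.3,0,8.6],"spin":0},{"fingers":0,"delta_pos":[-0.3,-1,8.6],"spin":0},{"fingers":0,"delta_pos":[-0.3,-2,8.6],"spin":0},{"fingers":0,"delta_pos":[-0.3,-3,8.6],"spin":0},{"fingers":0,"delta_pos":[-0.3,-4,8.6],"spin":0},{"fingers":0,"delta_pos":[-0.3,-5,8.6],"spin":0},{"fingers":0,"delta_pos":[-0.3,-6,8.6],"spin":0},{"fingers":0,"delta_pos":[-0.3,-7,8.6],"spin":0},{"fingers":0,"delta_pos":[-0.3,-8,8.6],"spin":0},{"fingers":0,"delta_pos":[-0.3,-8.7,8.6],"spin":0},{"fingers":0,"delta_pos":[-0.3,-9.2,8.6],"spin":0},{"fingers":0,"delta_pos":[-0.3,-9.2,8.6],"spin":0}]'
python3 - <<'E'
from h import *
save('wrist','w14');save('scene','s14')
E
```

```text
time_s: 35.75
tcp_pos: [0.4867, 0.3086, 0.0841]
ee_rot: [[0.19, -0.982, 0.0], [-0.982, -0.19, 0.0], [-0.0, -0.0, -1.0]]
wrist_force: [-0.3, -0.2, 0.6]
gripper_width: 0.005
```

View pics/w14.png

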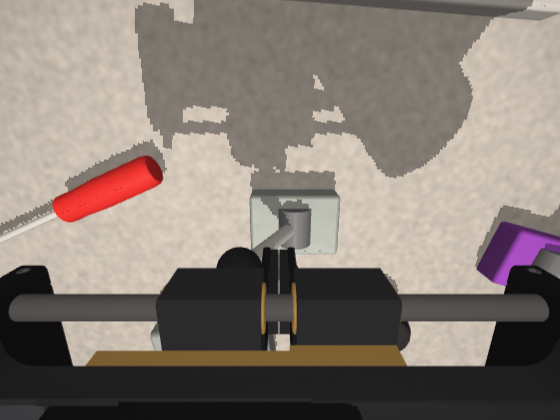

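```bash
for i in 1 2 3; do python3 -m inch '[{"fingers":0,"delta_pos":[0,-0.3,0],"spin":0},{"fingers":0,"delta_pos":[0,-0.3,0],"spin":0}]'|egrep 'tcp_pos|force'; done
```

```text
tcp_pos: [0.4889, 0.309, 0.0843]
wrist_force: [0.1, 0.6, -0.5]
tcp_pos: [0.491, 0.3092, 0.0841]
wrist_force: [-5.0, 0.0, 1.0]
tcp_pos: [0.4914, 0.3091, 0.084]
wrist_force: [-12.0, 1.0, 5.7]
```

```bash
python3 -m inch '[{"fingers":0,"delta_pos":[0,-0.2,0],"spin":0},{"fingers":0,"delta_pos":[0,-0.2,0],"spin":0},{"fingers":0,"delta_pos":[0,3,0],"spin":0},{"fingers":0,"delta_pos":[0,7,0],"spin":0},{"fingers":0,"delta_pos":[0,9,-4],"spin":0},{"fingers":0,"delta_pos":[0,9,-8],"spin":0},{"fingers":0,"delta_pos":[0,9,-10],"spin":0},{"fingers":0,"delta_pos":[0,9,-10],"spin":0},{"fingers":0,"delta_pos":[0,9,-10],"spin":0}]'
python3 - <<'E'
from h import *
save('wrist','w15');save('scene','s15')
for r in spot_point('wrist','magnet_tip')[:3]:
    px=np.array(r['location'])*[560,420]; print(r['conf'],px,[at('wrist',px,z).round(4) for z in (.08,.09,.1)])
E
python3 d.py .281 .5 .22
```

```text
time_s: 37.35
tcp_pos: [0.4066, 0.2932, 0.1845]
ee_rot: [[0.19, -0.982, 0.001], [-0.982, -0.19, 0.002], [-0.001, -0.001, -1.0]]
wrist_force: [-0.1, -0.5, -0.1]
gripper_width: 0.01
0.72 [159.6   215.292] [array([0.5134, 0.317 , 0.08  ]), array([0.5099, 0.3129, 0.09  ]), array([0.5065, 0.3089, 0.1   ])]
0.67 [465.304 259.182] [array([0.2169, 0.3061, 0.08  ]), array([0.2247, 0.3025, 0.09  ]), array([0.2324, 0.2989, 0.1   ])]
tcp [0.406 0.292 0.183] t 37.5 F [ 0.194  0.033 -0.264]
delta cm [-22.748   8.354  -3.733]
```

View pics/w15.png

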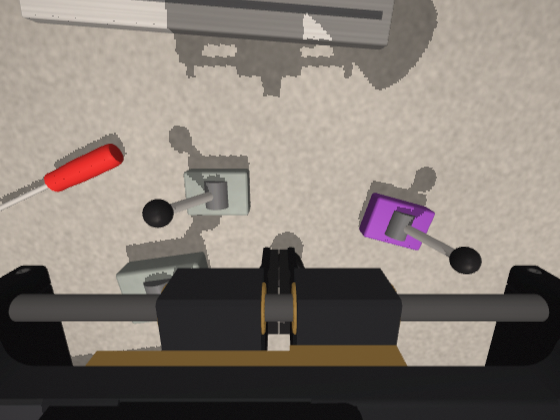

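View pics/s15.png

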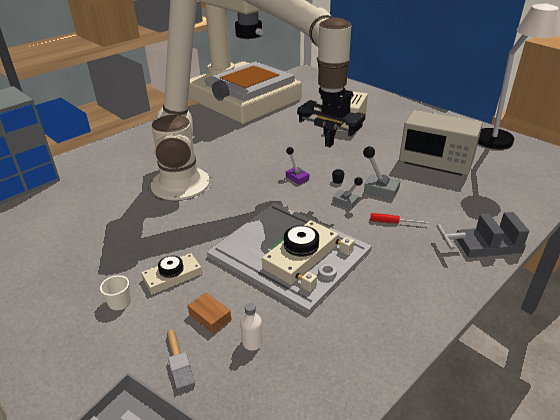

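```bash
python3 d.py .638 .095 .174 6.76; python3 -m inch '[{"fingers":0,"delta_pos":[3.2,-3.2,0],"spin":1},{"fingers":0,"delta_pos":[6.4,-6.4,0],"spin":2},{"fingers":0,"delta_pos":[9.6,-9.6,0],"spin":3},{"fingers":0,"delta_pos":[12.8,-12.8,0],"spin":4.2},{"fingers":0,"delta_pos":[16,-16,0],"spin":4.2},{"fingers":0,"delta_pos":[19.2,-19,0.5],"spin":4.2},{"fingers":0,"delta_pos":[23.7,-19,1],"spin":4.2},{"fingers":0,"delta_pos":[23.7,-19,1],"spin":4.2},{"fingers":0,"delta_pos":[23.7,-19,1],"spin":4.2},{"fingers":0,"delta_pos":[23.7,-19,1],"spin":4.2}]'
python3 ds.py
python3 - <<'E'
from h import *
im=save('wrist','w16')[:,:,::-1]
cv2.imwrite('pics/w16c.png',cv2.resize(im[:260,140:420],None,fx=2.4,fy=2.4,interpolation=cv2.INTER_CUBIC))
E
```

```text
tcp [0.406 0.292 0.183] t 37.5 F [ 0.194  0.033 -0.264]
delta cm [ 23.781 -19.025   0.889]
spin 4.174875313386991 cur yaw 10.934875313387002
time_s: 38.5
tcp_pos: [0.6377, 0.0969, 0.1736]
ee_rot: [[0.118, -0.993, -0.001], [-0.993, -0.118, -0.0], [0.0, 0.001, -1.0]]
wrist_force: [0.4, -0.4, 0.4]
gripper_width: 0.005
t 38.5 tcp stage [0.1267 0.0845] 0.1735828383831043 F stage [ 0.3927 -0.4606] 0.4497320956509089 yaw rel -0.11410866590332791
```

View pics/w16c.png

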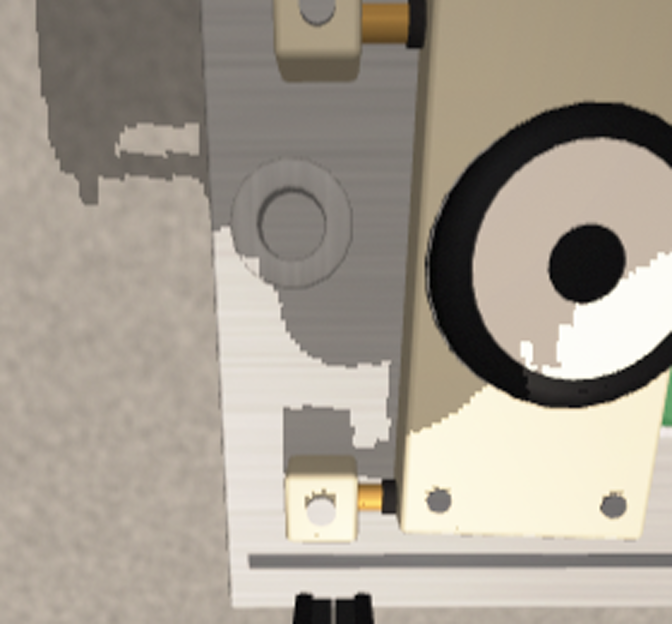

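Nothing has changed: both tips still touch the front face, and the robot is clear of everything. I hand in.

```bash
python3 - <<'E'
from station import finish_job
print(finish_job())
E
```

```text
the job is handed in; nothing more can be done
None
```

I walked the lamp base forward with alternating pushes on the right and left bare ends until it rested against both spring tips. Then I threw the smaller grey magnet lever to its end stop and handed the job in at about 38.6 s.

- **Squareness:** the largest swing I measured was about 8 degrees off square. I only measured it after pushes.
- **Tip compression:** with the robot clear, the pictures put the left tip about 0.6–1.1 mm in and the right about 1.3–1.6 mm in, both well short of the 3 mm limit. The left figure is the less certain one: one of my measures, the length of its orange rod, showed no clear change. The rising push force and the shift of the tip's black cap both showed it pressed. The last picture, taken after the lever was thrown, shows both tips touching the base, unchanged.
- **Pushing forces:** the highest side push I read was about 17 N, early on and well clear of the stops. Against the tips it reached about 12 N on the right and 13 N on the left, part of it taken by friction. Friction on the fingers pressed the base down by up to about 15 N. I countered this by raising the tool, which pulled up with no more than about 3.5 N. I saw no sign of the base lifting.
- **Magnet lever:** it met a solid stop at about 12 N. The knob had moved about 75 mm, against 76.7 mm expected for fully on.
- **Everything else:** I saw no contact with the glass scale or the bystanders in the pictures.

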